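Tip the coin tubes out of the tall holder and load the change tray

ROBOT

A 7-joint arm with a two-finger parallel gripper is mounted at the origin on the work surface. World frame = base frame: x ahead of the robot, y to its left, z up, the work surface at z = 0. Lengths are in m, angles in rad, forces in N, time in s.
With the tool pointing down it reaches from about 0.4 to 0.9 m from the base axis. Payload 5.6 kg.
Tool frame: the origin (TCP) lies on the centre line of the jaws, within the pads' length; the fingertips stand 8 mm ahead of it and the grasp point (between the pads) lies 11 mm behind it; z points along the fingers, y is the line along which they close (so a half turn about z gives the same grasp; the last joint's range is limited). The gripper opens to 92 mm and grips with 3 to 60 N. Pads are 20 mm wide; open, the fingers measure 128 mm over their backs; the gripper's body (75 mm by 189 mm) begins 69 mm behind the grasp point.
Start: joints at [-1.244, 0.468, -0.012, 1.603, 0.006, 1.071, -0.056], TCP at [0.235, 0.606, 0.223] pointing down, gripper open.
Joint ranges: [-2.53, 2.53], [-0.31, 2.02], [-1.57, 1.55], [0.28, 2.44], [-1.29, 4.43], [0.15, 1.84], [-2.92, 2.92]. Speed limits (rad/s): [2.57, 2.57, 3.14, 3.14, 3.14, 3.14, 3.14].

INTERFACE

Orientations are given as [roll, pitch, yaw] about the fixed x, y, z axes, in that order (R = Rz(yaw) Ry(pitch) Rx(roll)).
In Python, from plant import r gives the robot as it stands.
- The arm moves only by the tool move_arm, never from a script. Its argument "series" is a list of rows, each a list of 5 numbers: the opening in per cent of the stroke, from 0 (shut) to 100 (fully open), then the shift along the tool's x, y, z in units of 25 mm (1.0 is 25 mm), then the turn about the tool's z in degrees. In form: [[gripper, x, y, z, turn], ...]. A call has 1 to 12 rows; each row shifts and turns the commanded pose from where the row before left it, along the tool's axes as they then stand; what a row does not reach is not made up. A row lasts 1/12 s, in which the tool goes at most 41.7 mm and 7.16 degrees, less where a joint would pass 70% of its speed; a pose out of reach is approached as far as the arm can. A call is refused whole if a number of a shift passes 1 or a number of a turn 7.16, either way. A call with a gripper value outside its range is refused whole. The fingers move at their own pace and stop on an object; "squeeze" is the grip in N (left out, the last holds). Time passes only in rows, so rows that do not move let the fingers close. It gives the time, the measured TCP pose, the force, the opening and the grip force at its end, in the units of the state.
- r.state(): the state, without advancing time (a new reading comes with each control period).
- r.get_image(name): name is "side" or "top" or "wrist"; returns a dict with "img" (420x560x3 uint8, red, green, blue), "depth" (420x560 float32, m along the optical axis (not along the pixel's ray), 0 where there is no reading), "fx", "fy", "cx", "cy" (pixels), "xyz" and "orientation" of the camera in the world. Camera axes: x right, y down, z forward; pixel columns grow to the right and rows downward; lengths in m; the calibration is good to about 2 mm. A picture is of the moment at which its call begins.
- r.hand_in(): hands the job in; it is judged then, once.
The state is a dict: "time_s": time; "qpos": joint angles; "qd": joint speeds; "tau": joint torques, N m; "position": TCP position; "orientation": TCP orientation; "wrist_force": force on the tool from outside, world axes, zero at the start; "torque": the same for the moment, N m; "opening": finger opening in m; "grip_force": force on a finger pad.
Only numpy, scipy, OpenCV 4.12 (cv2) and the standard library are available. Lean on these libraries where they do the work, as an engineer would, in place of code of your own. Each camera call takes 0.05 s, during which the arm holds its last target. There are 200 camera calls.

TASK

Tip the coin tubes out of the tall steel holder - they sit too deep to be gripped - and lay every coin tube, with the one left on the bench if there is one, in a bay of its own in the change unit's coin tray, lying fully down between the low walls. Stand the empty holder upright on the bench again, and leave the detergent bottle, dosing cup and padlock where they are.

Things in the scene. Friction and masses are not known exactly. Their poses are not given: they have to be found in the camera images.
- holder: tall loose holder, 220 g: square steel tube 39 mm outside, 33 mm inside, open at the top, on a foot plate 60 x 60 x 6 mm; 195 mm tall. Origin: centre of the foot's underside; z runs up to the mouth, x and y are square to its faces. On its side it rests on a foot edge and the mouth (about 3 degrees down). The tubes slide out in line when the mouth points 35 to 45 degrees below level
- holder_mouth (a point): centre of the holder's open mouth, 195 mm from the foot's underside
- tube0: square coin tube, 26 x 26 x 50 mm, 70 g: clear plastic, white caps at both ends, brass coins inside. Origin at its centre, z along its 50 mm length (ends alike). tube0, tube1, tube2 start inside the holder, stacked in that order upwards; tube3 starts lying loose on the bench. tube2 or tube3 is absent in some starts and then reads None from the start
- tube1: square coin tube, 26 x 26 x 50 mm, 70 g: clear plastic, white caps at both ends, brass coins inside. Origin at its centre, z along its 50 mm length (ends alike). tube0, tube1, tube2 start inside the holder, stacked in that order upwards; tube3 starts lying loose on the bench. tube2 or tube3 is absent in some starts and then reads None from the start
- tube2: square coin tube, 26 x 26 x 50 mm, 70 g: clear plastic, white caps at both ends, brass coins inside. Origin at its centre, z along its 50 mm length (ends alike). tube0, tube1, tube2 start inside the holder, stacked in that order upwards; tube3 starts lying loose on the bench. tube2 or tube3 is absent in some starts and then reads None from the start
- tube3: square coin tube, 26 x 26 x 50 mm, 70 g: clear plastic, white caps at both ends, brass coins inside. Origin at its centre, z along its 50 mm length (ends alike). tube0, tube1, tube2 start inside the holder, stacked in that order upwards; tube3 starts lying loose on the bench. tube2 or tube3 is absent in some starts and then reads None from the start
- tray: coin tray, fixed: grey base 76 (x) x 220 (y) x 10 mm, four bays side by side along y, 55 mm apart. Each bay is a bed 56 mm (x) x 31 mm (y), 10 mm above the bench, inside black walls 5 mm thick rising 7 mm above the bed. On its -x side stands a white housing 50 mm tall, from x = -50 to -120 mm. Origin: centre of the base's underside
- bay0 (a point): where the centre of a tube lying home in bay 0 comes to be: 13 mm above the bed, 23 mm above the bench; the bay's length runs along the tray's x
- bay1 (a point): where the centre of a tube lying home in bay 1 comes to be: 13 mm above the bed, 23 mm above the bench; the bay's length runs along the tray's x
- bay2 (a point): where the centre of a tube lying home in bay 2 comes to be: 13 mm above the bed, 23 mm above the bench; the bay's length runs along the tray's x
- bay3 (a point): where the centre of a tube lying home in bay 3 comes to be: 13 mm above the bed, 23 mm above the bench; the bay's length runs along the tray's x
- detergent: blue detergent bottle, 70 mm wide, 200 mm tall, standing; origin at the centre of its underside; bystander
- dosing_cup: small white plastic cup, 64 mm wide, 55 mm tall, standing; origin at the centre of its underside; bystander
- padlock: brass padlock lying flat, body 45 x 40 x 22 mm with a steel shackle 33 mm long on its +x side; origin under the body; bystander
There are look-alikes about, which are no part of the job. Leave any blue, purple or red look-alike of the tube3 alone.

How it is judged:
By the outcome, as a careful person would: the job done as asked, in the order asked, and still so for the second after the job is handed in, with the robot touching nothing.
Of tube2, tube3 only 1 to 2 are there at a start; the rules pass over those that are not, and their reading is None.
At some moment in a run one of tube0, tube1, tube2, tube3 may be knocked a few centimetres aside while the robot is not near it.
Once in a run the grip may slacken for a moment while it holds something.
It also fails if it takes over 210 s, if anything falls off the work surface, if the arm or the gripper's body presses on something with over 40 N, if the wrist force passes 120 N, or if a joint passes its speed limit or range.

## Working session

There is one attempt and no reset: what is moved stays moved. The work goes in short steps, Python scripts to look and compute and a tool call to move; the robot and the scene stay as the last step left them, time stands still between calls to the robot, and variables do not carry over. Pictures are saved under pics/ and viewed, at most 14 in all, crops included, and the job is handed in when it is done.

Besides the shell and the picture viewer there is one more tool, called by a JSON object that holds its "name" and its "arguments", one argument or row to a line. move_arm: Moves the arm, as the interface text tells. Its arguments: {"type":"object","properties":{"series":{"type":"array","items":{"type":"array","items":{"type":"number"}}},"squeeze":{"type":"number"}},"required":["series"]}

```bash
mkdir -p pics; ls; cat > h.py <<'E'
import numpy as np, cv2
from scipy.spatial.transform import Rotation as R
from plant import r
def cam(n,save=None):
    d=r.get_image(n)
    if save: cv2.imwrite(f'pics/{save}.png',d['img'][:,:,::-1])
    o=np.array(d['orientation'],float)
    d['R']=o if o.shape==(3,3) else (R.from_euler('xyz',o).as_matrix() if o.size==3 else R.from_quat(o).as_matrix())
    d['p']=np.array(d['xyz'],float); return d
def ray(d,u,v):
    return d['R']@np.array([(u-d['cx'])/d['fx'],(v-d['cy'])/d['fy'],1.])
def onz(d,u,v,z):
    q=ray(d,u,v); return d['p']+q*(z-d['p'][2])/q[2]
def cloud(d):
    v,u=np.mgrid[:420,:560]; z=d['depth']
    c=np.stack([(u-d['cx'])/d['fx']*z,(v-d['cy'])/d['fy']*z,z],-1)
    return c@d['R'].T+d['p']
def px(d,P):
    c=d['R'].T@(np.array(P)-d['p']); return c[0]/c[2]*d['fx']+d['cx'],c[1]/c[2]*d['fy']+d['cy']
E
python3 - <<'E'
from h import *
ims=[]
for n in ['side','top','wrist']:
    d=cam(n); ims.append(d['img']); print(n,d['p'],d['orientation'],d['fx'],d['cx'],d['cy'])
cv2.imwrite('pics/a_top.png',cv2.resize(ims[1],(784,588))[:,:,::-1])
cv2.imwrite('pics/a_side.png',cv2.resize(ims[0],(784,588))[:,:,::-1])
print(r.state())
E
```

```text
pics
side [ 0.31362922 -0.71110182  0.87726755] [-2.35352811  0.01244452 -0.45014585] 499.38159721916804 279.2871538791884 209.00378724172722
top [ 0.45883909 -0.00892544  1.29374   ] [-2.99551015 -0.01492664 -1.57462387] 543.0491301258804 280.65538453692943 211.0752943021849
wrist [0.1592209  0.63400828 0.38364733] [2.85076899 0.00293934 1.20082411] 348.86357533039325 277.22961016167665 207.23558802368487
{'time_s': 0.15, 'qpos': array([-1.24400722,  0.46820835, -0.0115994 ,  1.60339944,  0.00597168,
        1.0713724 , -0.05632409]), 'qd': array([ 1.84724198e-03, -2.14386551e-03, -1.14148694e-03, -3.04729844e-03,
        8.41337352e-04, -3.09030463e-05,  3.81246031e-04]), 'tau': array([ 1.32499194e-03, -5.20955336e+01, -1.21061853e-02, -2.43977183e+01,
       -5.66687796e-02,  1.52739091e-02,  9.83193968e-05]), 'position': array([0.23482055, 0.60564347, 0.22184266]), 'orientation': array([-3.14024208e+00,  7.99869688e-05,  2.77169774e+00]), 'wrist_force': array([-0.15199684, -0.78682874,  0.50748999]), 'torque': array([-0.04651936,  0.06992016,  0.01962047]), 'grip_force': 0.0, 'opening': 0.09193738171544874}
```

View pics/a_top.png

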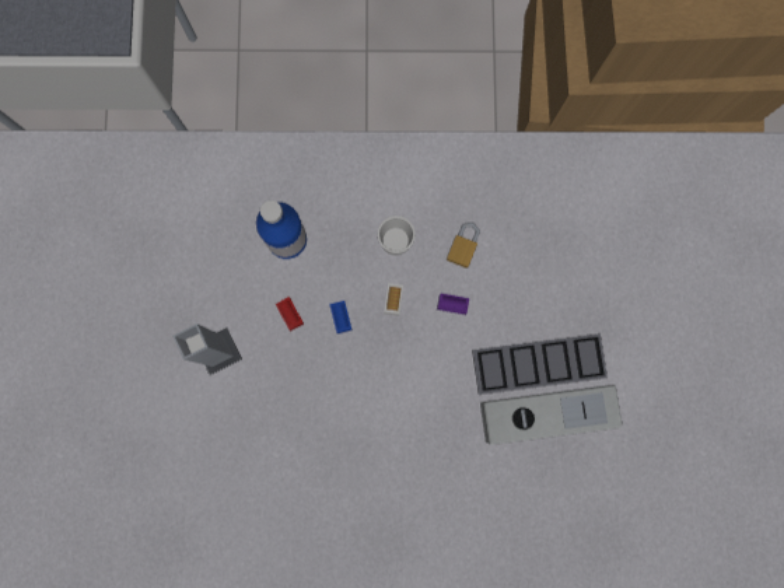

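View pics/a_side.png

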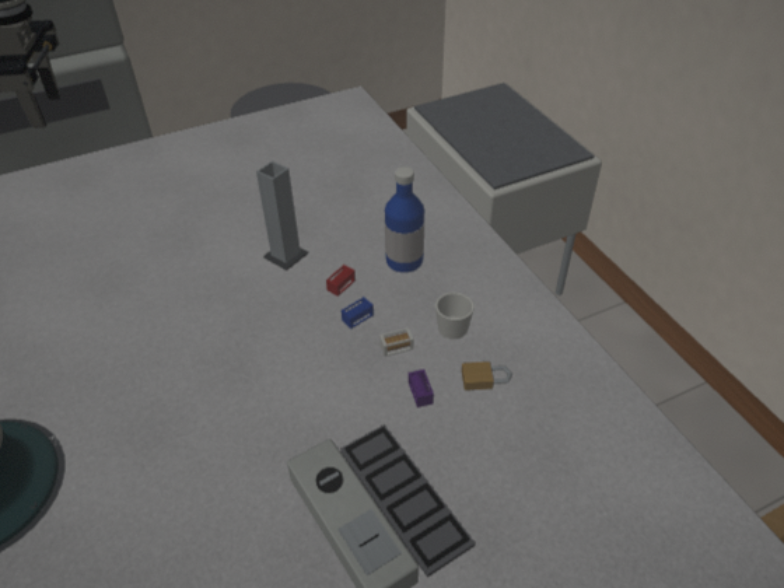

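```bash
python3 - <<'E'
from h import *
d=cam('top'); im=d['img']; s=560/784
hsv=cv2.cvtColor(im,cv2.COLOR_RGB2HSV)
def P(n,u,v,z): print(n,np.round(onz(d,u*s,v*s,z),3))
for n,u,v,z in [('red',290,313,.026),('blue',341,317,.026),('tube3',394,299,.026),('purple',453,304,.026),('cup',396,237,.05),('lock',463,250,.02),('bottle',272,211,.2),('bottlebase',290,245,0),
 ('foot1',242,358,.006),('foot2',228,330,.006),('foot3',213,373,.006),('mouth',195,343,.195),
 ('tray TL',473,349,.01),('tray TR',602,335,.01),('tray BR',607,379,.01),('tray BL',478,393,.01)]: P(n,u,v,z)
C=cloud(d)
# holder mouth & foot points from cloud
m=(C[...,2]>.185)&(C[...,2]<.21)&(C[...,0]<.45); 
def rect(m,z=None):
    Q=C[m][:,:2].astype(np.float32)*1000; return len(Q),cv2.minAreaRect(Q),np.median(C[m][:,2])
print('mouth',rect(m))
mm=(np.hypot(C[...,0]-C[m][:,0].mean(),C[...,1]-C[m][:,1].mean())<.012); print('inner z',np.percentile(C[mm][:,2],[5,25,50,75,95]))
# walls of tray: black
blk=((hsv[...,2]<45)).astype(np.uint8); cs,_=cv2.findContours(blk,cv2.RETR_CCOMP,cv2.CHAIN_APPROX_NONE)
for c in cs:
    if cv2.contourArea(c)>60: (u,v),wh,a=cv2.minAreaRect(c); print('blk',u/s,v/s,wh,a,np.round(onz(d,u,v,.017),4))
# tube3 white/brass
x0,x1,y0,y1=(int(t*s) for t in (375,412,280,320))
sub=C[y0:y1,x0:x1]; k=sub[...,2]>.015
print('tube3',cv2.minAreaRect(sub[k][:,:2].astype(np.float32)*1000),np.median(sub[k][:,2]))
a=cv2.resize(im[int(260*s):int(345*s),int(260*s):int(490*s)],None,fx=4,fy=4,interpolation=2)
cv2.imwrite('pics/b.png',a[:,:,::-1]); print(a.shape)
E
```

```text
red [0.616 0.144 0.026]
blue [0.609 0.059 0.026]
tube3 [ 0.639 -0.03   0.026]
purple [ 0.631 -0.13   0.026]
cup [ 0.741 -0.034  0.05 ]
lock [ 0.725 -0.149  0.02 ]
bottle [0.746 0.152 0.2  ]
bottlebase [0.738 0.149 0.   ]
foot1 [0.542 0.226 0.006]
foot2 [0.59  0.251 0.006]
foot3 [0.517 0.274 0.006]
mouth [0.552 0.26  0.195]
tray TL [ 0.556 -0.164  0.01 ]
tray TR [ 0.579 -0.384  0.01 ]
tray BR [ 0.505 -0.389  0.01 ]
tray BL [ 0.482 -0.171  0.01 ]
mouth (0, ((0.0, 0.0), (0.0, 0.0), 0.0), np.float64(nan))
  return _methods._mean(a, axis=axis, dtype=dtype,
  ret = ret.dtype.type(ret / rcount)
<stdin>:14: RuntimeWarning: Mean of empty slice.
Traceback (most recent call last):
IndexError: index -1 is out of bounds for axis 0 with size 0
```

```bash
python3 - <<'E'
from h import *
d=cam('top'); im=d['img']; s=560/784
hsv=cv2.cvtColor(im,cv2.COLOR_RGB2HSV); C=cloud(d)
near=(np.hypot(C[...,0]-.555,C[...,1]-.255)<.07)
m=near&(C[...,2]>.18)&(C[...,2]<.215)
print(near.sum(),m.sum(),C[near][:,2].max())
if m.sum(): print('mouth',cv2.minAreaRect(C[m][:,:2].astype(np.float32)*1000),np.median(C[m][:,2]))
u,v=px(d,(.552,.26,.195)); print(u,v); print(np.round(C[int(v)-6:int(v)+7:2,int(u)-6:int(u)+7:2,2],3))
c0=(hsv[...,2]<45).astype(np.uint8); cs,_=cv2.findContours(c0,cv2.RETR_CCOMP,cv2.CHAIN_APPROX_NONE)
for c in cs:
    if cv2.contourArea(c)>60: (u,v),wh,a=cv2.minAreaRect(c); print('blk',u/s,v/s,wh,a,np.round(onz(d,u,v,.017),4))
x0,x1,y0,y1=(int(t*s) for t in (375,412,280,320))
sub=C[y0:y1,x0:x1]; k=sub[...,2]>.015
print('tube3',cv2.minAreaRect(sub[k][:,:2].astype(np.float32)*1000),np.median(sub[k][:,2]))
a=cv2.resize(im[int(260*s):int(345*s),int(260*s):int(490*s)],None,fx=4,fy=4,interpolation=2)
b=cv2.resize(im[220:280,115:180],(656,600-244),interpolation=2)
cv2.imwrite('pics/b.png',np.vstack([a[:,:656],b])[:,:,::-1])
E
```

```text
2865 191 0.1996614396222045
mouth ((553.65087890625, 267.28851318359375), (40.29405975341797, 39.59330749511719), 25.802141189575195) 0.1927844946813857
139.16601328011984 244.84845894286119
[[0.179 0.167 0.158 0.15  0.14  0.195 0.177]
 [0.161 0.149 0.141 0.158 0.155 0.195 0.184]
 [0.141 0.156 0.157 0.157 0.157 0.154 0.194]
 [0.154 0.157 0.157 0.157 0.155 0.157 1.294]
 [0.14  0.153 0.153 0.157 0.157 0.154 0.156]
 [0.15  0.154 0.157 0.154 0.156 0.156 0.156]
 [0.157 0.141 0.155 0.161 0.154 0.193 0.193]]
blk 491.7779846191406 369.4459777832031 (27.29432487487793, 16.970561981201172) 81.8698959350586 [ 0.521 -0.194  0.017]
blk 491.80596923828125 369.64195556640624 (26.728639602661133, 15.273506164550781) 81.8698959350586 [ 0.5207 -0.1941  0.017 ]
blk 523.9681579589843 365.3433471679687 (27.218236923217773, 17.106435775756836) 81.25383758544922 [ 0.5277 -0.2483  0.017 ]
blk 556.0875793457031 361.1546264648437 (27.24146270751953, 17.155885696411133) 81.02737426757812 [ 0.5346 -0.3027  0.017 ]
blk 555.9763244628906 361.208544921875 (26.84962272644043, 14.883493423461914) 81.46923065185547 [ 0.5345 -0.3025  0.017 ]
blk 588.1135192871094 356.98109436035156 (27.290231704711914, 17.261892318725586) 80.53767395019531 [ 0.5415 -0.3571  0.017 ]
blk 588.1513305664063 357.2081329345703 (26.63263702392578, 14.631509780883789) 80.53767395019531 [ 0.5411 -0.3571  0.017 ]
tube3 ((562.2964477539062, -17.501632690429688), (25.709922790527344, 207.23895263671875), 81.7689437866211) 0.02365039608511399
```

View pics/b.png

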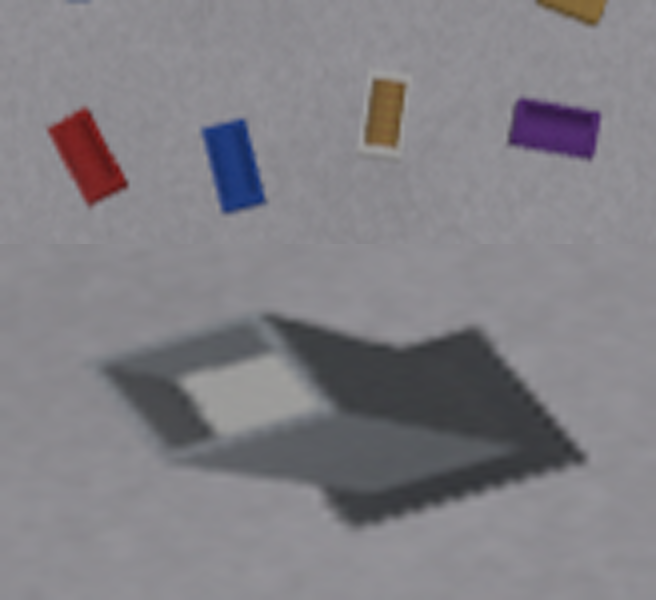

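{"name": "move_arm", "arguments": {
  "series": [
    [100,0,0,0,7.13],
    [100,0,0,0,7.13],
    [100,0,0,0,7.13],
    [100,0,0,0,7.13],
    [100,0,0,0,7.13],
    [100,0,0,0,7.13],
    [100,-1,0.3,0,0],
    [100,-1,0.3,0,0],
    [100,-1,0.3,0,0],
    [100,-1,0.3,0,0],
    [100,-1,0.3,0,0],
    [100,-1,0.3,0,0]
  ]
}}

```text
time_s: 1.25
position: [0.3419, 0.49, 0.2226]
orientation: [-3.142, 0.0, 2.025]
wrist_force: [0.1, 0.2, -0.0]
opening: 0.0918
grip_force: 0.0
```

{"name": "move_arm", "arguments": {
  "series": [
    [100,-1,0.3,0,0],
    [100,-1,0.3,0,0],
    [100,-1,0.3,0,0],
    [100,-1,0.3,0,0],
    [100,-1,0.3,0,0],
    [100,-1,0.3,0,0],
    [100,-1,0.3,0,0],
    [100,-1,0.3,0,0],
    [100,-1,0.3,0,0],
    [100,0,0,0,0]
  ]
}}

```text
time_s: 2.08
position: [0.5047, 0.3129, 0.2228]
orientation: [3.14, 0.003, 2.017]
wrist_force: [1.3, -0.5, 0.5]
opening: 0.092
grip_force: 0.0
```

```bash
cat >> h.py <<'E'
def go(x,y,z,yaw=None):
    s=r.state(); p=s['position']; Y=s['orientation'][2]
    D=np.array([x,y,z])-p
    T=np.array([np.cos(Y)*D[0]+np.sin(Y)*D[1],np.sin(Y)*D[0]-np.cos(Y)*D[1],-D[2]])/.025
    t=None if yaw is None else (np.degrees(Y)-yaw+180)%360-180
    print('t',round(s['time_s'],2),'p',np.round(p,4),'yaw',round(np.degrees(Y),1),'units',np.round(T,2),'turn',t and round(t,1),'open',round(s['opening'],4),'g',round(s['grip_force'],1),'F',np.round(s['wrist_force'],1))
E
python3 - <<'E'
from h import *
go(.553,.2645,.145,116)
cam('wrist','c')
E
```

```text
t 2.08 p [0.5047 0.3129 0.2228] yaw 115.6 units [-2.58  0.91  3.11] turn -0.4 open 0.092 g 0.0 F [ 1.3 -0.5  0.5]
```

View pics/c.png

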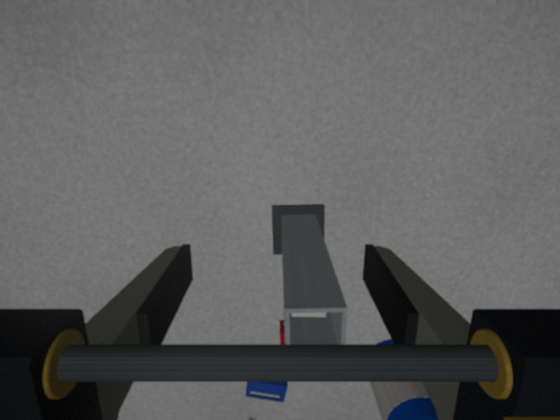

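{"name": "move_arm", "arguments": {
  "series": [
    [100,-0.86,0.3,0,0],
    [100,-0.86,0.3,0,0],
    [100,-0.86,0.3,0,0],
    [100,0,0,0.6,0],
    [100,0,0,0.8,0],
    [100,0,0,0.8,0],
    [100,0,0,0.8,0],
    [0,0,0,0,0],
    [0,0,0,0,0],
    [0,0,0,0,0],
    [0,0,0,0,0],
    [0,0,0,0,0]
  ],
  "squeeze": 30
}}

```text
time_s: 3.13
position: [0.5498, 0.271, 0.149]
orientation: [3.139, -0.0, 2.025]
wrist_force: [0.1, -0.2, -0.0]
opening: 0.0605
grip_force: 0.0
```

```bash
python3 - <<'E'
from h import *
go(.47,.32,.165,90)
E
```

```text
t 3.13 p [0.5498 0.271  0.149 ] yaw 116.0 units [ 3.16 -2.01 -0.64] turn 26.0 open 0.0605 g 0.0 F [ 0.1 -0.2 -0. ]
```

{"name": "move_arm", "arguments": {
  "series": [
    [0,-0.2,0,0.1,0],
    [0,0,0,0,0],
    [0,0,0,0,0],
    [0,0,0,0,0],
    [0,0,0,0,0],
    [0,0,0,0,0],
    [0,0,0,-0.3,0],
    [0,0,0,-0.3,0],
    [0,0,0,0,6.5],
    [0,0,0,0,6.5],
    [0,0,0,0,6.5],
    [0,0,0,0,6.5]
  ]
}}

```text
time_s: 4.13
position: [0.5506, 0.266, 0.1602]
orientation: [-3.14, -0.0, 1.566]
wrist_force: [0.5, 0.1, -4.5]
opening: 0.0388
grip_force: 30.0
```

```bash
python3 - <<'E'
from h import *
go(.47,.32,.160,90)
E
```

```text
t 4.13 p [0.5506 0.266  0.1602] yaw 89.7 units [ 2.14 -3.24  0.01] turn -0.3 open 0.0388 g 30.0 F [ 0.5  0.1 -4.5]
```

{"name": "move_arm", "arguments": {
  "series": [
    [0,0.55,-0.8,0,0],
    [0,0.55,-0.8,0,0],
    [0,0.55,-0.8,0,0],
    [0,0.55,-0.8,0,0],
    [0,0,0,0,0],
    [0,0,0,0.3,0],
    [0,0,0,0.2,0],
    [0,0,0,0.05,0],
    [0,0,0,0,0]
  ]
}}

```text
time_s: 4.88
position: [0.4717, 0.3197, 0.1457]
orientation: [-3.141, 0.001, 1.57]
wrist_force: [-0.3, -0.4, -4.3]
opening: 0.0389
grip_force: 30.0
```

```bash
python3 - <<'E'
from h import *
go(.47,.32,.146,90)
d=cam('side')
u,v=map(int,px(d,(.47,.3,.12))); a=d['img'][max(0,v-110):v+110,max(0,u-140):u+140]
cv2.imwrite('pics/d.png',cv2.resize(a,None,fx=2,fy=2)[:,:,::-1])
E
```

```text
t 4.88 p [0.4717 0.3197 0.1457] yaw 89.9 units [ 0.01 -0.07 -0.01] turn -0.1 open 0.0389 g 30.0 F [-0.3 -0.4 -4.3]
```

View pics/d.png

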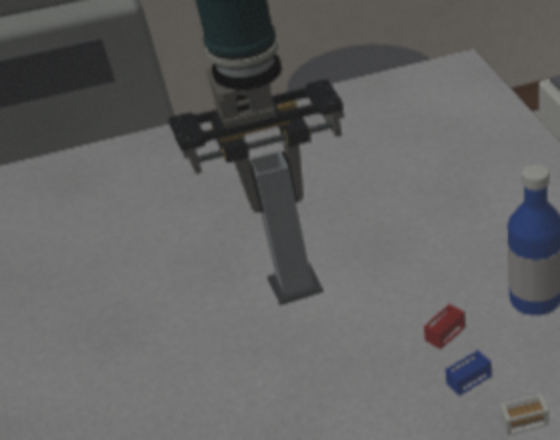

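{"name": "move_arm", "arguments": {
  "series": [
    [0,0,0,0.06,0],
    [0,0,0,0,0],
    [0,-0.55,0,-0.02,0],
    [0,-0.55,0,-0.02,0],
    [0,-0.55,0,0,0],
    [0,-0.55,0,0.1,0],
    [0,-0.55,0,0.1,0],
    [0,-0.53,0,0.13,0]
  ],
  "squeeze": 8
}}

```text
time_s: 5.6
position: [0.4717, 0.2368, 0.1376]
orientation: [3.141, -0.0, 1.57]
wrist_force: [2.3, 2.1, -1.0]
opening: 0.0393
grip_force: 8.0
```

```bash
python3 - <<'E'
from h import *
go(.47,.24,.138,90)
d=cam('side')
u,v=map(int,px(d,(.47,.25,.12))); a=d['img'][max(0,v-110):v+110,max(0,u-140):u+140]
cv2.imwrite('pics/e.png',cv2.resize(a,None,fx=2,fy=2)[:,:,::-1])
E
```

```text
t 5.6 p [0.4717 0.2368 0.1376] yaw 90.0 units [ 0.13 -0.07 -0.01] turn -0.0 open 0.0393 g 8.0 F [ 2.3  2.1 -1. ]
```

View pics/e.png

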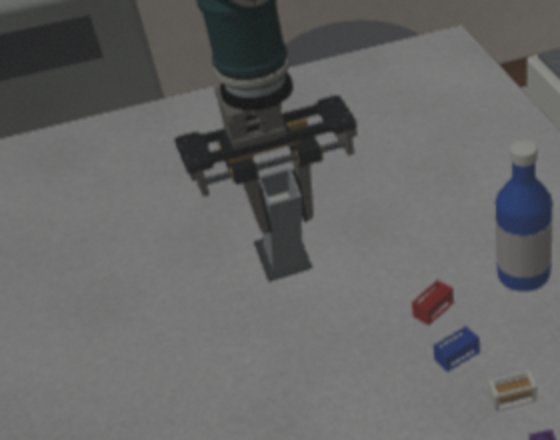

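{"name": "move_arm", "arguments": {
  "series": [
    [0,-0.5,0,0.22,0],
    [0,-0.5,0,0.25,0],
    [0,-0.48,0,0.28,0],
    [0,-0.43,0,0.35,0],
    [0,-0.4,0,0.37,0],
    [0,-0.4,0,0.38,0],
    [0,-0.32,0,0.45,0],
    [0,-0.3,0,0.46,0],
    [0,-0.29,0,0.47,0],
    [0,-0.2,0,0.5,0],
    [0,-0.2,0,0.5,0],
    [0,0,0,0,0]
  ]
}}

```text
time_s: 6.65
position: [0.4697, 0.1356, 0.0297]
orientation: [-3.138, 0.003, 1.568]
wrist_force: [-0.0, -1.5, -2.0]
opening: 0.0389
grip_force: 8.0
```

```bash
python3 - <<'E'
from h import *
go(.47,.13,.02,90)
d=cam('side')
u,v=map(int,px(d,(.47,.2,.05))); a=d['img'][max(0,v-110):v+110,max(0,u-140):u+140]
cv2.imwrite('pics/f.png',cv2.resize(a,None,fx=2,fy=2)[:,:,::-1])
E
```

```text
t 6.65 p [0.4697 0.1356 0.0297] yaw 89.9 units [-0.23  0.01  0.39] turn -0.1 open 0.0389 g 8.0 F [-0.  -1.5 -2. ]
```

View pics/f.png

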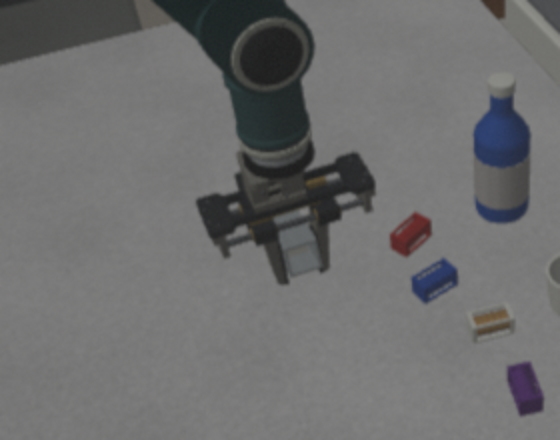

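{"name": "move_arm", "arguments": {
  "series": [
    [0,-0.05,0,0.35,0],
    [0,0,0,0.3,0],
    [0,0,0,0,0],
    [60,0,0,0,0],
    [60,0,0,0,0],
    [70,0,0,0,0],
    [75,0,0,0,0],
    [75,0,0,-0.8,0],
    [80,0,0,-0.8,0],
    [80,0,0,-0.9,0],
    [80,0,0,-0.9,0],
    [80,0,0,0,0]
  ]
}}

```text
time_s: 7.7
position: [0.4739, 0.1382, 0.1044]
orientation: [3.135, -0.003, 1.571]
wrist_force: [-0.2, -0.3, 0.3]
opening: 0.0736
grip_force: 0.0
```

{"name": "move_arm", "arguments": {
  "series": [
    [85,0.95,0,0,0],
    [85,0.95,0,0,0],
    [85,0.95,0,0,0],
    [85,0.95,0,0,0],
    [85,0.95,0,0,0],
    [85,0,0,0,0]
  ]
}}

```text
time_s: 8.2
position: [0.4704, 0.2615, 0.1002]
orientation: [3.141, -0.003, 1.578]
wrist_force: [0.4, 1.4, 1.3]
opening: 0.0783
grip_force: 0.0
```

```bash
python3 - <<'E'
from h import *
go(.47,.25,.017,90)
d=cam('top'); C=cloud(d)
k=(C[...,2]>.01)&(C[...,2]<.075)&(abs(C[...,0]-.47)<.06)&(C[...,1]>.05)&(C[...,1]<.2)
print(cv2.minAreaRect(C[k][:,:2].astype(np.float32)*1000))
a=d['img'][150:350,80:360]
cv2.imwrite('pics/g.png',cv2.resize(a,None,fx=2,fy=2)[:,:,::-1])
E
```

```text
t 8.2 p [0.4704 0.2615 0.1002] yaw 90.4 units [-0.46 -0.02  3.33] turn 0.4 open 0.0783 g 0.0 F [0.4 1.4 1.3]
((471.8406066894531, 151.70248413085938), (96.05371856689453, 38.63581848144531), 89.8918685913086)
```

View pics/g.png

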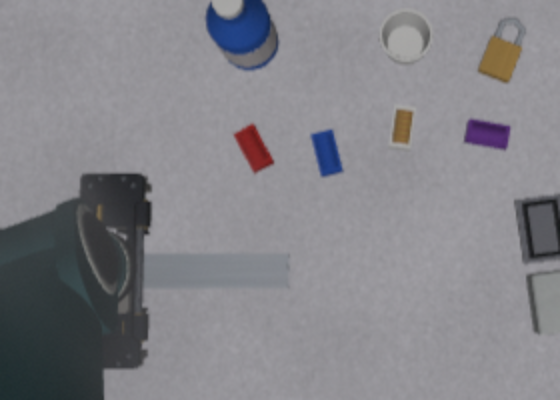

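{"name": "move_arm", "arguments": {
  "series": [
    [85,-0.3,0,0.7,0],
    [85,0,0,0.8,0],
    [85,0,0,0.8,0],
    [85,0,0,0.8,0],
    [85,0,0,0.2,0],
    [0,0,0,0,0],
    [0,0,0,0,0],
    [0,0,0,0,0],
    [0,0,0,0,0],
    [0,0,0,0,0],
    [0,0,0,0,0],
    [0,0,0,0,0]
  ],
  "squeeze": 10
}}

```text
time_s: 9.25
position: [0.4715, 0.2487, 0.0188]
orientation: [3.141, -0.001, 1.571]
wrist_force: [-1.0, 0.3, 3.1]
opening: 0.0386
grip_force: 10.0
```

{"name": "move_arm", "arguments": {
  "series": [
    [0,0,0,0,0],
    [0,0,0,0,0],
    [0,0,0,0,0],
    [0,-0.07,0,-0.3,0],
    [0,-0.09,0,-0.3,0],
    [0,-0.09,0,-0.3,0],
    [0,-0.1,0,-0.3,0],
    [0,-0.16,0,-0.31,0],
    [0,-0.16,0,-0.31,0],
    [0,-0.17,0,-0.31,0],
    [0,0,0,0,0]
  ]
}}

```text
time_s: 10.17
position: [0.4724, 0.2264, 0.0731]
orientation: [3.139, -0.001, 1.57]
wrist_force: [0.3, -0.0, -4.5]
opening: 0.0386
grip_force: 10.0
```

```bash
python3 - <<'E'
from h import *
go(.47,.24,.07,90)
d=cam('side')
u,v=map(int,px(d,(.47,.15,.05))); a=d['img'][max(0,v-110):v+110,max(0,u-140):u+140]
cv2.imwrite('pics/i.png',cv2.resize(a,None,fx=2,fy=2)[:,:,::-1])
E
```

```text
t 10.17 p [0.4724 0.2264 0.0731] yaw 89.9 units [ 0.54 -0.1   0.12] turn -0.1 open 0.0386 g 10.0 F [ 0.3 -0.  -4.5]
```

View pics/i.png

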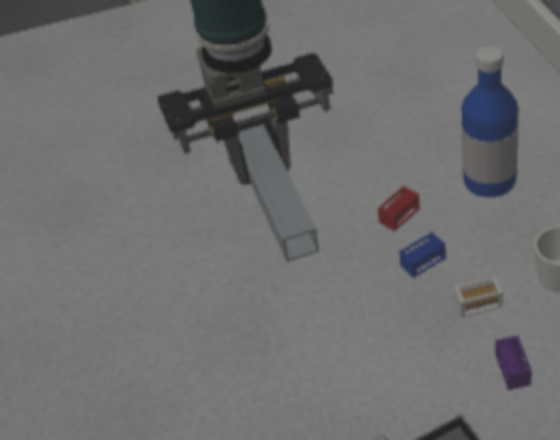

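```bash
cat >> h.py <<'E'
def tilt(x,y0,y1,n='side'):
    d=cam(n); C=cloud(d)
    k=(abs(C[...,0]-x)<.012)&(C[...,1]>y0)&(C[...,1]<y1)&(C[...,2]>.025)
    P=C[k]; f=np.polyfit(P[:,1],P[:,2],1); res=P[:,2]-np.polyval(f,P[:,1]); P=P[abs(res)<.01]; f=np.polyfit(P[:,1],P[:,2],1)
    print('tilt',np.degrees(np.arctan(f[0])),'mouth top y,z',P[:,1].min(),np.polyval(f,P[:,1].min()),len(P))
E
python3 -c "
from h import *
tilt(.472,.06,.2,'top');tilt(.472,.06,.2,'side')"
```

```text
tilt 19.860692082310837 mouth top y,z 0.11012136497823374 0.09201804899498792 33
tilt 70.43574744268214 mouth top y,z 0.08417824637545157 0.04212346564458011 105
```

```bash
cat >> h.py <<'E'
def prof(x,n,y0=-.1,y1=.22,zmin=.012):
    d=cam(n); C=cloud(d); k=(abs(C[...,0]-x)<.014)&(C[...,2]>zmin)&(C[...,2]<.2); P=C[k]
    for y in np.arange(y0,y1,.01):
        q=P[abs(P[:,1]-y)<.005][:,2]
        if len(q): print(n,round(y,3),len(q),np.round(np.percentile(q,[5,50,95]),3))
E
python3 -c "
from h import *
prof(.472,'top');prof(.472,'side')"
```

```text
top 0.08 25 [0.052 0.089 0.092]
top 0.09 57 [0.086 0.09  0.094]
top 0.1 61 [0.087 0.09  0.093]
top 0.11 63 [0.088 0.092 0.096]
top 0.12 54 [0.087 0.092 0.096]
top 0.13 64 [0.089 0.093 0.096]
top 0.14 58 [0.089 0.093 0.096]
top 0.15 59 [0.09  0.094 0.098]
top 0.16 64 [0.091 0.095 0.099]
top 0.17 58 [0.091 0.095 0.099]
top 0.18 60 [0.092 0.095 0.098]
top 0.19 64 [0.093 0.096 0.1  ]
top 0.2 84 [0.094 0.099 0.171]
top 0.21 49 [0.095 0.098 0.101]
side 0.08 57 [0.051 0.086 0.091]
side 0.09 80 [0.052 0.072 0.091]
side 0.1 83 [0.052 0.057 0.092]
side 0.11 60 [0.052 0.089 0.093]
side 0.12 41 [0.088 0.091 0.094]
side 0.13 37 [0.089 0.091 0.094]
side 0.14 36 [0.09  0.092 0.094]
side 0.15 39 [0.091 0.093 0.096]
side 0.16 43 [0.091 0.093 0.097]
side 0.17 33 [0.092 0.094 0.097]
side 0.18 35 [0.092 0.095 0.097]
side 0.19 39 [0.093 0.095 0.104]
side 0.2 151 [0.095 0.17  0.197]
side 0.21 57 [0.094 0.099 0.196]
```

{"name": "move_arm", "arguments": {
  "series": [
    [0,0,0,0,0],
    [0,0,0,0,0],
    [0,0,0,0,0],
    [0,0,0,0,0]
  ],
  "squeeze": 6
}}

```text
time_s: 10.75
position: [0.4712, 0.2273, 0.0712]
orientation: [-3.141, 0.0, 1.571]
wrist_force: [-1.1, -0.2, -4.3]
opening: 0.0388
grip_force: 6.0
```

```bash
python3 -c "
from h import *
go(.47,.24,.07,90);prof(.472,'top',.09,.21)"
```

```text
t 10.75 p [0.4712 0.2273 0.0712] yaw 90.0 units [ 0.51 -0.05  0.05] turn 0.0 open 0.0388 g 6.0 F [-1.1 -0.2 -4.3]
top 0.09 28 [0.032 0.035 0.041]
top 0.1 56 [0.035 0.04  0.044]
top 0.11 58 [0.04  0.044 0.048]
top 0.12 50 [0.044 0.049 0.052]
top 0.13 60 [0.05  0.053 0.058]
top 0.14 59 [0.054 0.058 0.063]
top 0.15 51 [0.058 0.062 0.067]
top 0.16 60 [0.062 0.067 0.071]
top 0.17 62 [0.068 0.072 0.075]
top 0.18 62 [0.072 0.077 0.08 ]
top 0.19 62 [0.076 0.08  0.084]
top 0.2 92 [0.08  0.087 0.17 ]
```

{"name": "move_arm", "arguments": {
  "series": [
    [0,0,0,0,0],
    [0,0,0,0,0],
    [0,0,0,0,0],
    [0,0,0,0,0]
  ],
  "squeeze": 4.5
}}

```text
time_s: 11.13
position: [0.4713, 0.2274, 0.0713]
orientation: [3.142, -0.0, 1.571]
wrist_force: [0.5, 0.1, -3.9]
opening: 0.039
grip_force: 4.5
```

```bash
python3 -c "
from h import *
go(.47,.24,.07,90);prof(.472,'top',.07,.21)"
```

```text
t 11.13 p [0.4713 0.2274 0.0713] yaw 90.0 units [ 0.51 -0.05  0.05] turn 0.0 open 0.039 g 4.5 F [ 0.5  0.1 -3.9]
top 0.09 27 [0.033 0.036 0.041]
top 0.1 57 [0.035 0.039 0.044]
top 0.11 60 [0.041 0.045 0.049]
top 0.12 47 [0.045 0.049 0.052]
top 0.13 60 [0.048 0.053 0.057]
top 0.14 55 [0.05  0.058 0.062]
top 0.15 55 [0.058 0.062 0.067]
top 0.16 63 [0.063 0.067 0.071]
top 0.17 65 [0.067 0.071 0.076]
top 0.18 62 [0.072 0.076 0.081]
top 0.19 64 [0.075 0.081 0.085]
top 0.2 90 [0.081 0.087 0.171]
```

{"name": "move_arm", "arguments": {
  "series": [
    [0,-0.15,0,-0.22,0],
    [0,-0.15,0,-0.22,0],
    [0,-0.15,0,-0.22,0],
    [0,-0.15,0,-0.2,0],
    [0,0,0,0,0],
    [0,0,0,0,0]
  ],
  "squeeze": 6
}}

```text
time_s: 11.68
position: [0.4721, 0.2121, 0.0936]
orientation: [3.14, -0.001, 1.571]
wrist_force: [0.5, 0.1, -3.1]
opening: 0.0391
grip_force: 6.0
```

```bash
python3 -c "
from h import *
go(.47,.24,.07,90);prof(.472,'top',-.1,.19)"
```

```text
t 11.68 p [0.4721 0.2121 0.0936] yaw 90.0 units [ 1.11 -0.08  0.95] turn 0.0 open 0.0391 g 6.0 F [ 0.5  0.1 -3.1]
top 0.09 51 [0.03  0.035 0.039]
top 0.1 57 [0.035 0.042 0.048]
top 0.11 60 [0.043 0.048 0.054]
top 0.12 60 [0.051 0.057 0.062]
top 0.13 55 [0.058 0.063 0.069]
top 0.14 65 [0.064 0.069 0.076]
top 0.15 63 [0.072 0.076 0.081]
top 0.16 64 [0.079 0.083 0.087]
top 0.17 67 [0.085 0.09  0.096]
top 0.18 69 [0.092 0.098 0.188]
top 0.19 96 [0.099 0.106 0.191]
```

{"name": "move_arm", "arguments": {
  "series": [
    [0,-0.14,0,-0.14,0],
    [0,-0.14,0,-0.14,0],
    [0,0,0,0,0]
  ]
}}

```text
time_s: 11.98
position: [0.4716, 0.2047, 0.1004]
orientation: [3.141, -0.0, 1.57]
wrist_force: [0.4, 0.5, -3.1]
opening: 0.0391
grip_force: 6.0
```

{"name": "move_arm", "arguments": {
  "series": [
    [0,0,0,0,0],
    [0,0,0,0,0],
    [0,0.2,0,-0.3,0],
    [0,0.3,0,-0.3,0],
    [0,0.3,0,-0.3,0],
    [0,0.3,0,-0.2,0],
    [0,0.4,0,0,0],
    [0,0.4,0,0,0],
    [0,0.4,0,0,0],
    [0,0.4,0,0,0],
    [0,0.4,0,0,0]
  ],
  "squeeze": 45
}}

```text
time_s: 12.9
position: [0.471, 0.284, 0.1269]
orientation: [-3.141, 0.0, 1.572]
wrist_force: [0.2, 0.3, -4.1]
opening: 0.0387
grip_force: 45.0
```

```bash
python3 - <<'E'
from h import *
go(.47,.24,.07,90)
d=cam('side'); a=d['img']
u,v=map(int,px(d,(.47,.08,.05))); a=d['img'][max(0,v-110):v+110,max(0,u-140):u+140]
cv2.imwrite('pics/j.png',cv2.resize(a,None,fx=2,fy=2)[:,:,::-1])
prof(.472,'top',-.16,.24)
E
```

```text
t 12.9 p [0.471  0.284  0.1269] yaw 90.1 units [-1.76 -0.04  2.28] turn 0.1 open 0.0387 g 45.0 F [ 0.2  0.3 -4.1]
top 0.09 10 [0.024 0.026 0.03 ]
top 0.1 44 [0.018 0.025 0.029]
top 0.11 51 [0.017 0.023 0.028]
top 0.12 48 [0.019 0.023 0.027]
top 0.13 44 [0.018 0.023 0.028]
top 0.14 55 [0.017 0.026 0.032]
top 0.15 51 [0.025 0.031 0.037]
top 0.16 58 [0.029 0.038 0.06 ]
top 0.17 64 [0.04  0.061 0.067]
top 0.18 61 [0.065 0.07  0.075]
top 0.19 69 [0.072 0.078 0.084]
top 0.2 70 [0.079 0.086 0.091]
top 0.21 66 [0.088 0.094 0.099]
top 0.22 67 [0.097 0.102 0.108]
top 0.23 69 [0.104 0.109 0.115]
```

View pics/j.png

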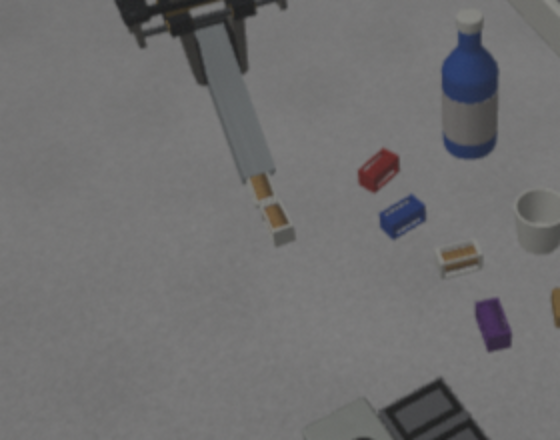

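{"name": "move_arm", "arguments": {
  "series": [
    [0,0.3,0,0,0],
    [0,0.3,0,0,0],
    [0,0.3,0,0,0],
    [0,0.3,0,0,0],
    [0,0.3,0,0,0],
    [0,0.3,0,0,0],
    [0,0.3,0,0,0],
    [0,0.3,0,0,0],
    [0,0.3,0,0,0],
    [0,0.3,0,0,0],
    [0,0.3,0,0,0],
    [0,0.3,0,0,0]
  ]
}}

```text
time_s: 14.0
position: [0.4713, 0.3736, 0.1274]
orientation: [3.141, 0.0, 1.571]
wrist_force: [-0.2, 0.3, -2.6]
opening: 0.0388
grip_force: 45.0
```

```bash
python3 - <<'E'
from h import *
go(.47,.24,.07,90)
d=cam('side'); a=d['img']
u,v=map(int,px(d,(.47,.15,.05))); a=d['img'][max(0,v-110):v+110,max(0,u-140):u+140]
cv2.imwrite('pics/k.png',cv2.resize(a,None,fx=2,fy=2)[:,:,::-1])
prof(.472,'top',.06,.36)
E
```

```text
t 14.0 p [0.4713 0.3736 0.1274] yaw 90.0 units [-5.34 -0.06  2.3 ] turn 0.0 open 0.0388 g 45.0 F [-0.2  0.3 -2.6]
top 0.09 22 [0.02  0.025 0.03 ]
top 0.1 45 [0.019 0.024 0.029]
top 0.11 51 [0.018 0.024 0.027]
top 0.12 47 [0.017 0.022 0.028]
top 0.13 44 [0.018 0.022 0.028]
top 0.14 33 [0.019 0.024 0.027]
top 0.16 26 [0.019 0.023 0.029]
top 0.17 49 [0.019 0.025 0.028]
top 0.18 46 [0.018 0.023 0.027]
top 0.19 45 [0.02  0.024 0.027]
top 0.2 49 [0.017 0.023 0.027]
top 0.21 28 [0.02  0.024 0.028]
top 0.22 22 [0.018 0.021 0.025]
top 0.23 55 [0.019 0.024 0.031]
top 0.24 55 [0.025 0.032 0.038]
top 0.25 69 [0.032 0.041 0.061]
top 0.26 68 [0.056 0.063 0.068]
top 0.27 62 [0.065 0.071 0.077]
top 0.28 66 [0.074 0.079 0.087]
top 0.29 65 [0.081 0.087 0.094]
top 0.3 71 [0.088 0.094 0.1  ]
top 0.31 72 [0.097 0.102 0.109]
top 0.32 76 [0.105 0.11  0.117]
top 0.33 77 [0.113 0.118 0.124]
top 0.34 77 [0.121 0.126 0.13 ]
top 0.35 81 [0.128 0.133 0.139]
```

View pics/k.png

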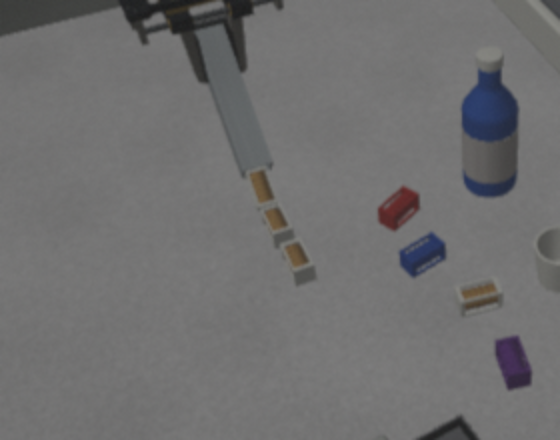

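{"name": "move_arm", "arguments": {
  "series": [
    [0,0.4,0,0,0],
    [0,0.4,0,0,0],
    [0,0.4,0,0,0],
    [0,0.4,0,0,0],
    [0,0.4,0,0,0],
    [0,0.4,0,0,0],
    [0,0.4,0,0,0],
    [0,0.4,0,0,0],
    [0,0.4,0,0,0],
    [0,0.4,0,0,0],
    [0,0.2,0,0,0],
    [0,0,0,0,0]
  ]
}}

```text
time_s: 15.1
position: [0.4707, 0.4796, 0.1272]
orientation: [-3.142, -0.001, 1.573]
wrist_force: [-0.3, -0.0, -2.4]
opening: 0.0388
grip_force: 45.0
```

```bash
python3 - <<'E'
from h import *
go(.47,.24,.07,90)
prof(.472,'top',.06,.45)
E
```

```text
t 15.1 p [0.4707 0.4796 0.1272] yaw 90.1 units [-9.58 -0.05  2.29] turn 0.1 open 0.0388 g 45.0 F [-0.3 -0.  -2.4]
top 0.09 21 [0.02  0.026 0.031]
top 0.1 43 [0.019 0.023 0.027]
top 0.11 50 [0.017 0.023 0.027]
top 0.12 48 [0.018 0.023 0.028]
top 0.13 44 [0.017 0.023 0.027]
top 0.14 33 [0.02  0.025 0.029]
top 0.16 23 [0.02  0.023 0.031]
top 0.17 47 [0.02  0.024 0.028]
top 0.18 47 [0.018 0.023 0.028]
top 0.19 47 [0.018 0.023 0.027]
top 0.2 51 [0.018 0.023 0.027]
top 0.21 26 [0.02  0.025 0.028]
top 0.24 48 [0.017 0.024 0.029]
top 0.25 45 [0.018 0.023 0.028]
top 0.26 49 [0.019 0.023 0.027]
top 0.27 47 [0.018 0.023 0.029]
top 0.28 51 [0.018 0.023 0.028]
top 0.29 8 [0.019 0.023 0.029]
top 0.36 56 [0.057 0.061 0.066]
top 0.37 73 [0.063 0.068 0.075]
top 0.38 73 [0.07  0.076 0.082]
top 0.39 76 [0.078 0.083 0.089]
top 0.4 76 [0.085 0.091 0.097]
top 0.41 76 [0.093 0.099 0.105]
top 0.42 78 [0.101 0.107 0.112]
top 0.43 84 [0.111 0.115 0.122]
top 0.44 83 [0.117 0.122 0.13 ]
```

{"name": "move_arm", "arguments": {
  "series": [
    [0,0,0,0.4,0],
    [0,0,0,0.4,0],
    [0,0,0,0.3,0],
    [0,0.15,0,0.2,0],
    [0,0.32,0,0.42,0],
    [0,0.32,0,0.42,0],
    [0,0.25,0,0.47,0],
    [0,0.24,0,0.47,0],
    [0,0.15,0,0.4,0],
    [0,0.12,0,0.4,0],
    [0,0.09,0,0.4,0],
    [0,0,0,0,0]
  ],
  "squeeze": 5
}}

```text
time_s: 16.15
position: [0.4707, 0.5189, 0.0185]
orientation: [-3.141, 0.001, 1.572]
wrist_force: [-0.9, -0.6, -1.9]
opening: 0.0389
grip_force: 5.0
```

```bash
python3 - <<'E'
from h import *
go(.47,.52,.018,90)
prof(.472,'top',.34,.48)
E
```

```text
t 16.15 p [0.4707 0.5189 0.0185] yaw 90.0 units [ 0.04 -0.03  0.02] turn 0.0 open 0.0389 g 5.0 F [-0.9 -0.6 -1.9]
top 0.37 16 [0.035 0.038 0.042]
top 0.38 62 [0.035 0.039 0.042]
top 0.39 57 [0.036 0.04  0.043]
top 0.4 58 [0.036 0.04  0.044]
top 0.41 56 [0.037 0.04  0.043]
top 0.42 60 [0.037 0.041 0.046]
top 0.43 55 [0.038 0.042 0.047]
top 0.44 61 [0.039 0.043 0.047]
top 0.45 61 [0.039 0.043 0.048]
top 0.46 57 [0.039 0.044 0.048]
top 0.47 57 [0.04  0.044 0.048]
```

{"name": "move_arm", "arguments": {
  "series": [
    [85,0,0,0,0],
    [85,0,0,0,0],
    [85,0,0,0,0],
    [85,0,0,0,0],
    [85,0,0,-0.8,0],
    [85,0,0,-0.9,0],
    [85,0,0,-0.9,0],
    [85,0,0,-0.7,0],
    [85,-0.9,0,0,0],
    [85,-0.9,0,0,0],
    [85,-0.9,0,0,0],
    [85,-0.9,0,0,0]
  ]
}}

```text
time_s: 17.2
position: [0.4713, 0.4279, 0.1035]
orientation: [3.141, -0.001, 1.572]
wrist_force: [-0.1, -0.3, 0.1]
opening: 0.0782
grip_force: 0.0
```

{"name": "move_arm", "arguments": {
  "series": [
    [85,-0.88,0,0,0],
    [85,0,0,0.8,0],
    [85,0,0,0.9,0],
    [85,0,0,0.9,0],
    [85,0,0,0.8,0],
    [0,0,0,0,0],
    [0,0,0,0,0],
    [0,0,0,0,0],
    [0,0,0,0,0],
    [0,0,0,0,0],
    [0,0,0,0,0],
    [0,0,0,0,0]
  ],
  "squeeze": 5
}}

```text
time_s: 18.2
position: [0.4717, 0.4074, 0.0189]
orientation: [3.141, -0.001, 1.572]
wrist_force: [-0.4, -0.9, 4.2]
opening: 0.0393
grip_force: 5.0
```

```bash
python3 - <<'E'
from h import *
go(.47,.407,.013,90)
E
```

```text
t 18.2 p [0.4717 0.4074 0.0189] yaw 90.0 units [-0.01 -0.07  0.24] turn 0.0 open 0.0393 g 5.0 F [-0.4 -0.9  4.2]
```

{"name": "move_arm", "arguments": {
  "series": [
    [0,0.09,0,-0.44,0],
    [0,0.09,0,-0.44,0],
    [0,0.2,0,-0.52,0],
    [0,0.2,0,-0.52,0],
    [0,0.3,0,-0.46,0],
    [0,0.3,0,-0.46,0],
    [0,0.3,0,-0.46,0],
    [0,0.41,0,-0.37,0],
    [0,0.41,0,-0.37,0],
    [0,0.41,0,-0.36,0],
    [0,0,0,0,0]
  ],
  "squeeze": 4
}}

```text
time_s: 19.12
position: [0.4714, 0.4782, 0.1304]
orientation: [3.139, -0.004, 1.574]
wrist_force: [-0.0, -1.0, 2.4]
opening: 0.0389
grip_force: 4.0
```

```bash
python3 - <<'E'
from h import *
go(.47,.407,.013,90)
d=cam('side')
u,v=map(int,px(d,(.47,.48,.1))); a=d['img'][max(0,v-110):v+110,max(0,u-140):u+140]
cv2.imwrite('pics/l.png',cv2.resize(a,None,fx=2,fy=2)[:,:,::-1])
E
```

```text
t 19.12 p [0.4714 0.4782 0.1304] yaw 90.2 units [-2.85 -0.06  4.7 ] turn 0.2 open 0.0389 g 4.0 F [-0.  -1.   2.4]
```

View pics/l.png

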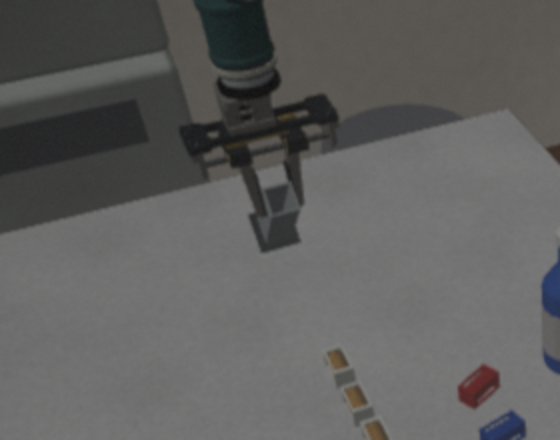

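{"name": "move_arm", "arguments": {
  "series": [
    [0,0.5,0,-0.25,0],
    [0,0.5,0,-0.2,0],
    [0,0.48,0,-0.15,0],
    [0,0.54,0,-0.05,0],
    [0,0.54,0,-0.05,0],
    [0,0.54,0,-0.05,0],
    [0,0.55,0,0,0],
    [0,0.55,0,0,0],
    [0,0.55,0,0,0],
    [0,0,0,0,0]
  ]
}}

```text
time_s: 20.0
position: [0.4702, 0.5957, 0.1455]
orientation: [3.142, -0.001, 1.574]
wrist_force: [1.1, 1.6, 0.7]
opening: 0.0389
grip_force: 4.0
```

```bash
python3 - <<'E'
from h import *
go(.47,.592,.145,90)
d=cam('side')
u,v=map(int,px(d,(.47,.55,.1))); a=d['img'][max(0,v-110):v+110,max(0,u-140):u+140]
cv2.imwrite('pics/m.png',cv2.resize(a,None,fx=2,fy=2)[:,:,::-1])
E
```

```text
t 20.0 p [0.4702 0.5957 0.1455] yaw 90.2 units [-0.15 -0.01  0.02] turn 0.2 open 0.0389 g 4.0 F [1.1 1.6 0.7]
```

View pics/m.png

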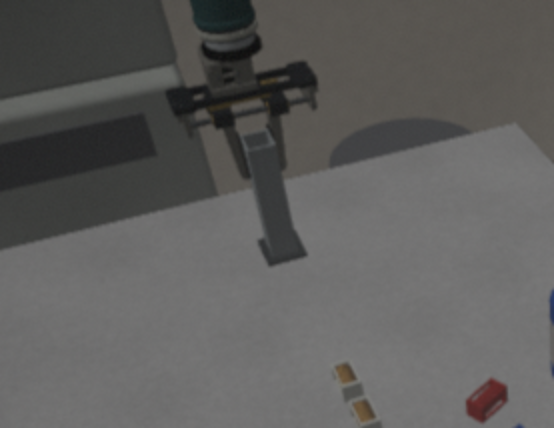

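{"name": "move_arm", "arguments": {
  "series": [
    [0,0,0,0.08,0],
    [0,0,0,0,0],
    [60,0,0,0,0],
    [60,0,0,0,0],
    [70,0,0,0,0],
    [85,0,0,0,0],
    [85,0,0,0,0],
    [85,0,0,-0.8,0],
    [85,0,0,-0.9,0],
    [85,0,0,-0.9,0],
    [85,0,0,-0.5,0],
    [85,0,0,0,0]
  ]
}}

```text
time_s: 21.05
position: [0.4725, 0.5945, 0.2259]
orientation: [3.138, -0.005, 1.571]
wrist_force: [0.9, 0.1, 0.3]
opening: 0.0778
grip_force: 0.0
```

```bash
cat >> h.py <<'E'
def tubes(n='top'):
    d=cam(n); C=cloud(d); hsv=cv2.cvtColor(d['img'],cv2.COLOR_RGB2HSV)
    # colourful brass contents
    br=((hsv[...,0]>8)&(hsv[...,0]<28)&(hsv[...,1]>90)&(C[...,2]<.06)&(C[...,0]>.35)&(C[...,0]<.85)).astype(np.uint8)
    cs,_=cv2.findContours(br,cv2.RETR_EXTERNAL,cv2.CHAIN_APPROX_NONE)
    for c in cs:
        if cv2.contourArea(c)<15: continue
        (u,v),wh,a=cv2.minAreaRect(c); P=onz(d,u,v,.026)
        b=cv2.boxPoints(((u,v),wh,a)); e=[onz(d,*q,.026)[:2] for q in b]; e0=e[1]-e[0]; e1=e[2]-e[1]
        L=e0 if np.hypot(*e0)>np.hypot(*e1) else e1
        print('tube',np.round([u,v],1),np.round(P[:2],4),'len',np.round(sorted([np.hypot(*e0),np.hypot(*e1)]),3),'dir',round(np.degrees(np.arctan2(L[1],L[0]))%180,1),'z',round(float(np.median(C[br.astype(bool)&(np.hypot(C[...,0]-P[0],C[...,1]-P[1])<.02)][:,2])),4))
    return d,C
E
python3 - <<'E'
from h import *
go(.471,.2665,.1,90)
d,C=tubes()
d=cam('side');C=cloud(d)
k=(np.hypot(C[...,0]-.47,C[...,1]-.595)<.06)&(C[...,2]>.01)&(C[...,2]<.2)
for z in np.arange(.02,.2,.03):
    q=C[k&(abs(C[...,2]-z)<.008)]; print(round(z,3),len(q),np.round(np.percentile(q[:,0],[3,97]),3),np.round(np.percentile(q[:,1],[3,50,97]),3))
E
```

```text
t 21.05 p [0.4725 0.5945 0.2259] yaw 90.0 units [-13.12  -0.07   5.04] turn 0.0 open 0.0778 g 0.0 F [0.9 0.1 0.3]
tube [218.5 286. ] [0.4707 0.1156] len [0.009 0.035] dir 89.8 z 0.0232
tube [188.  286.5] [0.4698 0.1859] len [0.016 0.037] dir 89.8 z 0.0229
tube [155.5 286. ] [0.4712 0.2606] len [0.014 0.034] dir 89.8 z 0.0229
tube [281.  212.7] [ 0.6414 -0.0293] len [0.018 0.037] dir 171.8 z 0.0226
tube [329.6 179.2] [ 0.7218 -0.1455] len [0.038 0.046] dir 157.8 z 0.0215
0.02 66 [0.451 0.489] [0.571 0.577 0.6  ]
0.05 68 [0.451 0.488] [0.573 0.578 0.598]
0.08 74 [0.451 0.488] [0.574 0.579 0.603]
0.11 78 [0.451 0.489] [0.573 0.58  0.605]
0.14 83 [0.451 0.489] [0.575 0.579 0.609]
0.17 95 [0.451 0.489] [0.577 0.581 0.619]
0.2 38 [0.452 0.49 ] [0.575 0.593 0.617]
```

{"name": "move_arm", "arguments": {
  "series": [
    [60,-1,0,0,0],
    [60,-1,0,0,0],
    [60,-1,0,0,0],
    [60,-1,0,0,0],
    [60,-1,0,0.6,0],
    [60,-1,0,0.6,0],
    [60,-1,0,0.6,0],
    [60,-1,0,0.6,0],
    [60,-1,0,0.6,0],
    [60,-1,0,0.6,0],
    [60,-1,0,0.6,0],
    [60,-1,0,0.6,0]
  ]
}}

```text
time_s: 22.15
position: [0.4699, 0.2913, 0.0999]
orientation: [-3.139, 0.002, 1.572]
wrist_force: [0.4, -0.3, -0.1]
opening: 0.0552
grip_force: 0.0
```

{"name": "move_arm", "arguments": {
  "series": [
    [60,-1,0,0.2,0],
    [60,-0.4,0,0,0],
    [60,0,0,0,0],
    [60,0,0,0,0]
  ]
}}

```text
time_s: 22.48
position: [0.4714, 0.259, 0.097]
orientation: [-3.142, -0.0, 1.571]
wrist_force: [0.1, 0.9, 0.0]
opening: 0.0554
grip_force: 0.0
```

```bash
python3 - <<'E'
from h import *
go(.471,.2606,.018,90)
E
```

```text
t 22.48 p [0.4714 0.259  0.097 ] yaw 90.0 units [ 0.07 -0.02  3.16] turn 0.0 open 0.0554 g 0.0 F [0.1 0.9 0. ]
```

{"name": "move_arm", "arguments": {
  "series": [
    [60,0.06,0,0.8,0],
    [60,0,0,0.8,0],
    [60,0,0,0.8,0],
    [60,0,0,0.76,0],
    [0,0,0,0,0],
    [0,0,0,0,0],
    [0,0,0,0,0],
    [0,0,0,0,0],
    [0,0,0,0,0],
    [0,0,0,0,0],
    [0,0,0,-0.6,0],
    [0,0,0,-0.8,0]
  ],
  "squeeze": 30
}}

```text
time_s: 23.48
position: [0.4703, 0.2592, 0.0526]
orientation: [-3.139, 0.002, 1.571]
wrist_force: [-0.0, 0.1, -1.3]
opening: 0.0259
grip_force: 30.0
```

```bash
python3 - <<'E'
from h import *
go(.5413,-.3571,.1,7.1)
E
```

```text
t 23.48 p [0.4703 0.2592 0.0526] yaw 90.0 units [-24.65   2.83  -1.89] turn 82.9 open 0.0259 g 30.0 F [-0.   0.1 -1.3]
```

{"name": "move_arm", "arguments": {
  "series": [
    [0,-0.5,0.12,-0.9,0],
    [0,-1,0.12,-0.9,0],
    [0,-1,0.12,-0.1,0],
    [0,-1,0.12,0,0],
    [0,-1,0.12,0,0],
    [0,-1,0.12,0,0],
    [0,-1,0.12,0,0],
    [0,-1,0.12,0,0],
    [0,-1,0.12,0,0],
    [0,-1,0.12,0,0],
    [0,-1,0.12,0,0],
    [0,-1,0.12,0,0]
  ]
}}

```text
time_s: 24.48
position: [0.5076, -0.0289, 0.1011]
orientation: [3.141, -0.0, 1.571]
wrist_force: [0.7, 0.2, 0.2]
opening: 0.0257
grip_force: 30.0
```

{"name": "move_arm", "arguments": {
  "series": [
    [0,-1,0.12,0,0],
    [0,-1,0.12,0,0],
    [0,-1,0.12,0,0],
    [0,-1,0.12,0,0],
    [0,-1,0.12,0,0],
    [0,-1,0.12,0,0],
    [0,-1,0.12,0,0],
    [0,-1,0.12,0,0],
    [0,-1,0.12,0,0],
    [0,-1,0.12,0,0],
    [0,-1,0.12,0,0],
    [0,-1,0.12,0,0]
  ]
}}

```text
time_s: 25.48
position: [0.5436, -0.3289, 0.1009]
orientation: [3.141, 0.0, 1.571]
wrist_force: [0.5, 0.4, 0.8]
opening: 0.0257
grip_force: 30.0
```

{"name": "move_arm", "arguments": {
  "series": [
    [0,-0.5,0,0,6.9],
    [0,0,0,0,6.9],
    [0,0,0,0,6.9],
    [0,0,0,0,6.9],
    [0,0,0,0,6.9],
    [0,0,0,0,6.9],
    [0,0,0,0,6.9],
    [0,0,0,0,6.9],
    [0,0,0,0,6.9],
    [0,0,0,0,6.9],
    [0,0,0,0,6.9],
    [0,0,0,0,6.9]
  ]
}}

```text
time_s: 26.48
position: [0.5437, -0.3399, 0.1009]
orientation: [-3.141, -0.001, 0.12]
wrist_force: [0.2, 0.2, -1.6]
opening: 0.0254
grip_force: 30.0
```

```bash
python3 - <<'E'
from h import *
go(.5413,-.3571,.029,7.1)
d,C=tubes()
E
```

```text
t 26.48 p [ 0.5437 -0.3399  0.1009] yaw 6.9 units [-0.18  0.67  2.88] turn -0.2 open 0.0254 g 30.0 F [ 0.2  0.2 -1.6]
tube [218.5 286. ] [0.4707 0.1156] len [0.009 0.035] dir 89.8 z 0.0229
tube [188.  286.5] [0.4698 0.1859] len [0.016 0.037] dir 89.8 z 0.0226
tube [281.  212.7] [ 0.6414 -0.0295] len [0.017 0.037] dir 171.8 z 0.0227
tube [329.6 179.2] [ 0.7218 -0.1455] len [0.038 0.046] dir 157.8 z 0.0215
```

{"name": "move_arm", "arguments": {
  "series": [
    [0,-0.18,0.67,0,0],
    [0,0,0,0.7,0],
    [0,0,0,0.7,0],
    [0,0,0,0.6,0],
    [0,0,0,0,0],
    [0,0,0,0,0]
  ]
}}

```text
time_s: 27.03
position: [0.5409, -0.3569, 0.05]
orientation: [-3.141, 0.001, 0.127]
wrist_force: [0.3, -0.1, -0.3]
opening: 0.0257
grip_force: 30.0
```

```bash
python3 - <<'E'
from h import *
go(.5413,-.3571,.0285,7.1)
E
```

```text
t 27.03 p [ 0.5409 -0.3569  0.05  ] yaw 7.3 units [0.02 0.01 0.86] turn 0.2 open 0.0257 g 30.0 F [ 0.3 -0.1 -0.3]
```

{"name": "move_arm", "arguments": {
  "series": [
    [0,0,0,0.3,0],
    [0,0,0,0.3,0],
    [0,0,0,0.2,0],
    [0,0,0,0.05,0],
    [0,0,0,0,0]
  ]
}}

```text
time_s: 27.45
position: [0.5414, -0.3573, 0.0294]
orientation: [-3.141, -0.0, 0.126]
wrist_force: [0.5, 0.3, -0.7]
opening: 0.0257
grip_force: 30.0
```

{"name": "move_arm", "arguments": {
  "series": [
    [36,0,0,0,0],
    [45,0,0,0,0],
    [45,0,0,0,0],
    [45,0,0,0,0],
    [45,0,0,-0.6,0],
    [45,0,0,-0.8,0],
    [50,0,0,-0.8,0],
    [60,0,0,-0.8,0],
    [60,0,0,0,0]
  ]
}}

```text
time_s: 28.2
position: [0.5432, -0.3594, 0.1095]
orientation: [3.137, -0.006, 0.126]
wrist_force: [-0.0, -0.4, 0.4]
opening: 0.0549
grip_force: 0.0
```

```bash
python3 - <<'E'
from h import *
go(.47,.1859,.1,90)
d=cam('wrist'); C=cloud(d)
k=(np.hypot(C[...,0]-.5413,C[...,1]+.3571)<.03); q=C[k]
a=np.radians(7.1); e=np.array([np.cos(a),np.sin(a)]); f=np.array([-np.sin(a),np.cos(a)])
t=q[(q[:,2]>.028)]; D=t[:,:2]-[.5413,-.3571]
print(len(t),'z',np.percentile(t[:,2],[5,50,95]),'x',np.percentile(D@e,[2,98]),'y',np.percentile(D@f,[2,98]))
tubes()
E
```

```text
t 28.2 p [ 0.5432 -0.3594  0.1095] yaw 7.2 units [ -0.17 -22.01   0.38] turn -82.8 open 0.0549 g 0.0 F [-0.  -0.4  0.4]
11115 z [0.0324104  0.19382484 0.20770705] x [-0.0195167   0.02759599] y [-0.01532778  0.02814346]
tube [218.5 286. ] [0.4707 0.1156] len [0.009 0.035] dir 89.8 z 0.0229
tube [188.  286.5] [0.4698 0.1859] len [0.016 0.037] dir 89.8 z 0.0229
tube [281.  212.7] [ 0.6414 -0.0293] len [0.018 0.037] dir 171.8 z 0.0229
tube [329.6 179.2] [ 0.7218 -0.1455] len [0.038 0.046] dir 157.8 z 0.0213
```

{"name": "move_arm", "arguments": {
  "series": [
    [60,0,-1,0,0],
    [60,0,-1,0,0],
    [60,0,-1,0,0],
    [60,0,-1,0,0],
    [60,0,-1,0,0],
    [60,0,-1,0,0],
    [60,0,-1,0,0],
    [60,0,-1,0,0],
    [60,0,-1,0,0],
    [60,0,-1,0,0],
    [60,0,-1,0,0],
    [60,0,-1,0,0]
  ]
}}

```text
time_s: 29.3
position: [0.5025, -0.0584, 0.1037]
orientation: [-3.141, 0.002, 0.126]
wrist_force: [-0.3, 0.5, 0.2]
opening: 0.055
grip_force: 0.0
```

{"name": "move_arm", "arguments": {
  "series": [
    [60,0,-1,0,0],
    [60,0,-1,0,0],
    [60,0,-1,0,0],
    [60,0,-1,0,0],
    [60,0,-1,0,0],
    [60,0,-1,0,0],
    [60,0,-1,0,0],
    [60,0,-1,0,0],
    [60,0,-1,0,0],
    [60,0,-1,0,0],
    [60,-0.2,0,0,0],
    [60,0,0,0,0]
  ]
}}

```text
time_s: 30.3
position: [0.4654, 0.1886, 0.1035]
orientation: [3.141, 0.002, 0.13]
wrist_force: [0.1, -1.1, -0.8]
opening: 0.0553
grip_force: 0.0
```

{"name": "move_arm", "arguments": {
  "series": [
    [60,0,0,0,-6.9],
    [60,0,0,0,-6.9],
    [60,0,0,0,-6.9],
    [60,0,0,0,-6.9],
    [60,0,0,0,-6.9],
    [60,0,0,0,-6.9],
    [60,0,0,0,-6.9],
    [60,0,0,0,-6.9],
    [60,0,0,0,-6.9],
    [60,0,0,0,-6.9],
    [60,0,0,0,-6.9],
    [60,0,0,0,-6.9]
  ]
}}

```text
time_s: 31.3
position: [0.467, 0.1858, 0.1041]
orientation: [-3.141, 0.001, 1.575]
wrist_force: [0.5, 0.5, 1.0]
opening: 0.0551
grip_force: 0.0
```

```bash
cat >> h.py <<'E'
BAYS=[(.521,-.194),(.5277,-.2483),(.5346,-.3027),(.5413,-.3571)]
def bays():
    d=cam('top'); C=cloud(d)
    a=np.radians(7.1); e=np.array([np.cos(a),np.sin(a)]); f=np.array([-np.sin(a),np.cos(a)])
    for i,b in enumerate(BAYS):
        q=C[(np.hypot(C[...,0]-b[0],C[...,1]-b[1])<.032)]; t=q[(q[:,2]>.025)&(q[:,2]<.1)]
        if len(t)>20: D=t[:,:2]-b; print('bay',i,len(t),'z',np.round(np.percentile(t[:,2],[5,50,95]),4),'x',np.round(np.percentile(D@e,[2,98]),3),'y',np.round(np.percentile(D@f,[2,98]),3))
E
python3 - <<'E'
from h import *
go(.47,.186,.018,90)
tubes('side');bays()
E
```

```text
t 31.3 p [0.467  0.1858 0.1041] yaw 90.2 units [0.01 0.12 3.44] turn 0.2 open 0.0551 g 0.0 F [0.5 0.5 1. ]
tube [315.  379.2] [ 0.545  -0.3554] len [0.016 0.037] dir 8.4 z 0.0328
tube [340.5 267.7] [ 0.7167 -0.1566] len [0.046 0.049] dir 61.4 z 0.0203
tube [282.7 241.2] [ 0.6383 -0.0326] len [0.009 0.036] dir 172.1 z 0.022
tube [191.3 223.1] [0.4703 0.1143] len [0.014 0.034] dir 89.9 z 0.0223
tube [181.3 205.1] [0.4679 0.1833] len [0.015 0.033] dir 90.0 z 0.0223
bay 3 249 z [0.0285 0.0337 0.0384] x [-0.023  0.026] y [-0.013  0.013]
```

{"name": "move_arm", "arguments": {
  "series": [
    [60,0,0.12,0.8,0],
    [60,0,0,0.9,0],
    [60,0,0,0.9,0],
    [60,0,0,0.82,0],
    [0,0,0,0,0],
    [0,0,0,0,0],
    [0,0,0,0,0],
    [0,0,0,0,0],
    [0,0,0,0,0],
    [0,0,0,0,0],
    [0,0,0,-0.6,0],
    [0,0,0,-0.8,0]
  ]
}}

```text
time_s: 32.4
position: [0.4691, 0.1873, 0.0536]
orientation: [-3.139, 0.001, 1.571]
wrist_force: [0.0, 0.2, -1.5]
opening: 0.0259
grip_force: 30.0
```

```bash
python3 - <<'E'
from h import *
go(.5346,-.3027,.1,7.1)
E
```

```text
t 32.4 p [0.4691 0.1873 0.0536] yaw 90.0 units [-19.6    2.62  -1.86] turn 82.9 open 0.0259 g 30.0 F [ 0.   0.2 -1.5]
```

{"name": "move_arm", "arguments": {
  "series": [
    [0,-0.5,0.13,-0.9,0],
    [0,-1,0.13,-0.9,0],
    [0,-1,0.13,0,0],
    [0,-1,0.13,0,0],
    [0,-1,0.13,0,0],
    [0,-1,0.13,0,0],
    [0,-1,0.13,0,0],
    [0,-1,0.13,0,0],
    [0,-1,0.13,0,0],
    [0,-1,0.13,0,0],
    [0,-1,0.13,0,0],
    [0,-1,0.13,0,0]
  ]
}}

```text
time_s: 33.4
position: [0.5094, -0.1009, 0.0993]
orientation: [3.141, -0.0, 1.571]
wrist_force: [0.3, -0.6, -0.5]
opening: 0.0253
grip_force: 30.0
```

{"name": "move_arm", "arguments": {
  "series": [
    [0,-1,0.13,0,0],
    [0,-1,0.13,0,0],
    [0,-1,0.13,0,0],
    [0,-1,0.13,0,0],
    [0,-1,0.13,0,0],
    [0,-1,0.13,0,0],
    [0,-1,0.13,0,0],
    [0,-1,0.13,0,0],
    [0,-0.2,0,0,0],
    [0,0,0,0,0]
  ]
}}

```text
time_s: 34.23
position: [0.5347, -0.307, 0.0991]
orientation: [3.141, 0.001, 1.568]
wrist_force: [-0.7, -0.0, -0.6]
opening: 0.0255
grip_force: 30.0
```

{"name": "move_arm", "arguments": {
  "series": [
    [0,0,0,0,6.9],
    [0,0,0,0,6.9],
    [0,0,0,0,6.9],
    [0,0,0,0,6.9],
    [0,0,0,0,6.9],
    [0,0,0,0,6.9],
    [0,0,0,0,6.9],
    [0,0,0,0,6.9],
    [0,0,0,0,6.9],
    [0,0,0,0,6.9],
    [0,0,0,0,6.9],
    [0,0,0,0,6.9]
  ]
}}

```text
time_s: 35.23
position: [0.5358, -0.3021, 0.0987]
orientation: [-3.139, -0.0, 0.122]
wrist_force: [-0.6, 0.2, -1.3]
opening: 0.0256
grip_force: 30.0
```

```bash
python3 - <<'E'
from h import *
go(.5346,-.3027,.029,7.1)
E
```

```text
t 35.23 p [ 0.5358 -0.3021  0.0987] yaw 7.0 units [-0.05  0.02  2.79] turn -0.1 open 0.0256 g 30.0 F [-0.6  0.2 -1.3]
```

{"name": "move_arm", "arguments": {
  "series": [
    [0,-0.05,0,0.6,0],
    [0,0,0,0.7,0],
    [0,0,0,0.65,0],
    [0,0,0,0,0],
    [0,0,0,0,0]
  ]
}}

```text
time_s: 35.65
position: [0.5333, -0.3039, 0.0487]
orientation: [-3.14, 0.002, 0.128]
wrist_force: [-0.6, -0.2, -0.7]
opening: 0.0259
grip_force: 30.0
```

```bash
python3 - <<'E'
from h import *
go(.5346,-.3027,.029,7.1)
E
```

```text
t 35.65 p [ 0.5333 -0.3039  0.0487] yaw 7.3 units [ 0.06 -0.04  0.79] turn 0.2 open 0.0259 g 30.0 F [-0.6 -0.2 -0.7]
```

{"name": "move_arm", "arguments": {
  "series": [
    [0,0.06,-0.04,0.25,0],
    [0,0,0,0.25,0],
    [0,0,0,0.2,0],
    [0,0,0,0.08,0],
    [0,0,0,0,0],
    [36,0,0,0,0],
    [45,0,0,0,0],
    [45,0,0,0,0],
    [45,0,0,0,0],
    [45,0,0,-0.7,0],
    [45,0,0,-0.8,0],
    [60,0,0,-0.8,0]
  ]
}}

```text
time_s: 36.65
position: [0.5351, -0.3037, 0.0885]
orientation: [-3.141, 0.001, 0.126]
wrist_force: [-0.1, -0.4, 0.1]
opening: 0.0459
grip_force: 0.0
```

```bash
python3 - <<'E'
from h import *
tubes(); go(.47,.115,.1,90)
E
```

```text
tube [218.5 286. ] [0.4707 0.1156] len [0.009 0.035] dir 89.8 z 0.0236
tube [281.  212.7] [ 0.6415 -0.0295] len [0.018 0.037] dir 172.8 z 0.0228
tube [329.6 179.2] [ 0.7218 -0.1455] len [0.038 0.046] dir 157.8 z 0.0217
t 36.7 p [ 0.5371 -0.3054  0.0926] yaw 7.2 units [ -0.56 -17.02  -0.3 ] turn -82.8 open 0.0502 g 0.0 F [ 1.4 -1.6  1.8]
```

{"name": "move_arm", "arguments": {
  "series": [
    [60,0,-1,-0.3,0],
    [60,0,-1,0,0],
    [60,0,-1,0,0],
    [60,0,-1,0,0],
    [60,0,-1,0,0],
    [60,0,-1,0,0],
    [60,0,-1,0,0],
    [60,0,-1,0,0],
    [60,0,-1,0,0],
    [60,0,-1,0,0],
    [60,0,-1,0,0],
    [60,0,-1,0,0]
  ]
}}

```text
time_s: 37.7
position: [0.4976, -0.005, 0.0958]
orientation: [-3.141, -0.001, 0.126]
wrist_force: [1.1, -0.2, 0.4]
opening: 0.0553
grip_force: 0.0
```

{"name": "move_arm", "arguments": {
  "series": [
    [60,0,-1,0,-6.9],
    [60,-0.1,-1,0,-6.9],
    [60,-0.2,-1,0,-6.9],
    [60,-0.4,-0.9,0,-6.9],
    [60,-0.4,-0.9,0,-6.9],
    [60,0,0,0,-6.9],
    [60,0,0,0,-6.9],
    [60,0,0,0,-6.9],
    [60,0,0,0,-6.9],
    [60,0,0,0,-6.9],
    [60,0,0,0,-6.9],
    [60,0,0,0,-6.9]
  ]
}}

```text
time_s: 38.7
position: [0.4322, 0.0918, 0.0958]
orientation: [3.141, -0.0, 1.577]
wrist_force: [-0.8, -0.3, 0.8]
opening: 0.0552
grip_force: 0.0
```

```bash
python3 - <<'E'
from h import *
tubes('side'); bays(); go(.47,.1155,.018,90)
E
```

```text
tube [315.  379.2] [ 0.545  -0.3554] len [0.016 0.037] dir 8.4 z 0.0325
tube [297.  356.8] [ 0.5362 -0.302 ] len [0.016 0.038] dir 6.9 z 0.0323
tube [340.5 267.8] [ 0.7165 -0.1568] len [0.046 0.049] dir 62.2 z 0.0198
tube [282.7 241.2] [ 0.6383 -0.0326] len [0.009 0.036] dir 172.1 z 0.0218
tube [191.3 223.1] [0.4703 0.1143] len [0.014 0.034] dir 89.9 z 0.0223
bay 2 248 z [0.0273 0.0335 0.0374] x [-0.024  0.024] y [-0.014  0.011]
bay 3 249 z [0.0281 0.0336 0.0378] x [-0.023  0.026] y [-0.013  0.013]
t 38.8 p [0.4322 0.0918 0.0958] yaw 90.0 units [0.95 1.51 3.11] turn 0.0 open 0.0553 g 0.0 F [-0.2 -0.7  0.2]
```

Bays 2 and 3 are filled and level. Next is the remaining poured tube.

{"name": "move_arm", "arguments": {
  "series": [
    [60,0.5,0.75,0,0],
    [60,0.45,0.76,0,0],
    [60,0,0,0.8,0],
    [60,0,0,0.8,0],
    [60,0,0,0.8,0],
    [60,0,0,0.7,0],
    [0,0,0,0,0],
    [0,0,0,0,0],
    [0,0,0,0,0],
    [0,0,0,0,0],
    [0,0,0,0,0],
    [0,0,0,0,0]
  ]
}}

```text
time_s: 39.8
position: [0.4707, 0.1159, 0.0192]
orientation: [3.139, -0.001, 1.571]
wrist_force: [-0.4, -0.3, 5.2]
opening: 0.0258
grip_force: 30.0
```

```bash
python3 - <<'E'
from h import *
go(.5277,-.2483,.1,7.1)
E
```

```text
t 39.8 p [0.4707 0.1159 0.0192] yaw 90.0 units [-14.57   2.28  -3.23] turn 82.9 open 0.0258 g 30.0 F [-0.4 -0.3  5.2]
```

{"name": "move_arm", "arguments": {
  "series": [
    [0,0,0,-0.7,0],
    [0,0,0,-0.8,0],
    [0,-0.6,0.18,-0.9,0],
    [0,-1,0.18,-0.8,0],
    [0,-1,0.18,0,0],
    [0,-1,0.18,0,0],
    [0,-1,0.18,0,0],
    [0,-1,0.18,0,0],
    [0,-1,0.18,0,0],
    [0,-1,0.18,0,0],
    [0,-1,0.18,0,0],
    [0,-1,0.18,0,0]
  ]
}}

```text
time_s: 40.8
position: [0.5149, -0.1255, 0.0985]
orientation: [3.141, -0.0, 1.571]
wrist_force: [0.8, 0.9, -1.4]
opening: 0.0255
grip_force: 30.0
```

{"name": "move_arm", "arguments": {
  "series": [
    [0,-1,0.1,0,0],
    [0,-1,0.1,0,0],
    [0,-1,0.1,0,0],
    [0,-1,0.1,0,0],
    [0,-1,0.1,0,0],
    [0,0,0,0,0]
  ]
}}

```text
time_s: 41.3
position: [0.5269, -0.2555, 0.0991]
orientation: [3.14, 0.004, 1.565]
wrist_force: [-1.1, -1.4, 0.8]
opening: 0.0256
grip_force: 30.0
```

{"name": "move_arm", "arguments": {
  "series": [
    [0,0,0,0,6.9],
    [0,0,0,0,6.9],
    [0,0,0,0,6.9],
    [0,0,0,0,6.9],
    [0,0,0,0,6.9],
    [0,0,0,0,6.9],
    [0,0,0,0,6.9],
    [0,0,0,0,6.9],
    [0,0,0,0,6.9],
    [0,0,0,0,6.9],
    [0,0,0,0,6.9],
    [0,0,0,0,6.9]
  ]
}}

```text
time_s: 42.3
position: [0.5275, -0.2484, 0.0983]
orientation: [-3.141, -0.0, 0.121]
wrist_force: [0.3, -0.3, -1.5]
opening: 0.0255
grip_force: 30.0
```

```bash
python3 - <<'E'
from h import *
go(.5277,-.2483,.03,7.1)
E
```

```text
t 42.3 p [ 0.5275 -0.2484  0.0983] yaw 6.9 units [ 0.01 -0.    2.73] turn -0.2 open 0.0255 g 30.0 F [ 0.3 -0.3 -1.5]
```

{"name": "move_arm", "arguments": {
  "series": [
    [0,0,0,0.6,0],
    [0,0,0,0.7,0],
    [0,0,0,0.6,0],
    [0,0,0,0,0],
    [0,0,0,0,0]
  ]
}}

```text
time_s: 42.72
position: [0.5266, -0.2491, 0.0495]
orientation: [-3.14, 0.002, 0.127]
wrist_force: [-0.6, 0.0, 0.1]
opening: 0.026
grip_force: 30.0
```

```bash
python3 - <<'E'
from h import *
go(.5277,-.2483,.0295,7.1)
E
```

```text
t 42.72 p [ 0.5266 -0.2491  0.0495] yaw 7.3 units [ 0.05 -0.02  0.8 ] turn 0.2 open 0.026 g 30.0 F [-0.6  0.   0.1]
```

{"name": "move_arm", "arguments": {
  "series": [
    [0,0.04,-0.02,0.25,0],
    [0,0,0,0.25,0],
    [0,0,0,0.2,0],
    [0,0,0,0.08,0],
    [0,0,0,0,0],
    [36,0,0,0,0],
    [45,0,0,0,0],
    [45,0,0,0,0],
    [45,0,0,0,0],
    [45,0,0,-0.7,0],
    [45,0,0,-0.8,0],
    [60,0,0,-0.8,0]
  ]
}}

```text
time_s: 43.72
position: [0.5281, -0.2488, 0.0891]
orientation: [-3.141, 0.001, 0.126]
wrist_force: [1.4, -0.3, -0.1]
opening: 0.0462
grip_force: 0.0
```

```bash
python3 - <<'E'
from h import *
tubes(); go(.64,-.030,.1,82.3)
E
```

```text
tube [281.  212.7] [ 0.6415 -0.0295] len [0.018 0.037] dir 172.8 z 0.0226
tube [329.6 179.2] [ 0.7218 -0.1455] len [0.038 0.046] dir 157.8 z 0.0215
t 43.77 p [ 0.5301 -0.2502  0.0929] yaw 7.2 units [ 5.46 -8.19 -0.29] turn -75.1 open 0.0503 g 0.0 F [ 0.9 -1.7  2.6]
```

{"name": "move_arm", "arguments": {
  "series": [
    [60,0.6,-0.9,-0.3,0],
    [60,0.6,-0.9,0,0],
    [60,0.6,-0.9,0,0],
    [60,0.6,-0.9,0,0],
    [60,0.6,-0.9,0,0],
    [60,0.6,-0.9,0,0],
    [60,0.6,-0.9,0,0],
    [60,0.6,-0.9,0,0],
    [60,0.6,-0.9,0,0],
    [60,0,0,0,7.15],
    [60,0,0,0,7.15],
    [60,0,0,0,0]
  ]
}}

```text
time_s: 44.77
position: [0.6369, -0.0301, 0.0956]
orientation: [3.141, 0.0, -0.125]
wrist_force: [0.0, 0.5, 0.7]
opening: 0.0553
grip_force: 0.0
```

```bash
python3 - <<'E'
from h import *
tubes('side'); bays(); go(.6395,-.031,.018,-7.2)
E
```

```text
tube [315.  379.2] [ 0.545  -0.3554] len [0.016 0.037] dir 8.4 z 0.0328
tube [297.  356.8] [ 0.5362 -0.302 ] len [0.016 0.038] dir 6.9 z 0.0322
tube [281.6 334. ] [ 0.5315 -0.246 ] len [0.015 0.037] dir 8.2 z 0.0323
tube [340.5 267.7] [ 0.7166 -0.1566] len [0.046 0.049] dir 61.9 z 0.0204
tube [282.7 241.2] [ 0.6383 -0.0326] len [0.009 0.036] dir 172.1 z 0.0218
bay 1 246 z [0.0283 0.0336 0.0387] x [-0.022  0.026] y [-0.014  0.012]
bay 2 252 z [0.0276 0.0337 0.0384] x [-0.024  0.024] y [-0.015  0.011]
bay 3 247 z [0.0279 0.0338 0.0388] x [-0.023  0.026] y [-0.013  0.013]
t 44.87 p [ 0.6366 -0.031   0.0959] yaw -6.9 units [ 0.11 -0.02  3.11] turn 0.3 open 0.055 g 0.0 F [1.  0.2 0.7]
```

{"name": "move_arm", "arguments": {
  "series": [
    [60,0.11,0,0.8,0.3],
    [60,0,0,0.8,0],
    [60,0,0,0.8,0],
    [60,0,0,0.7,0],
    [0,0,0,0,0],
    [0,0,0,0,0],
    [0,0,0,0,0],
    [0,0,0,0,0],
    [0,0,0,0,0],
    [0,0,0,0,0],
    [0,0,0,-0.7,0],
    [0,0,0,-0.8,0]
  ]
}}

```text
time_s: 45.87
position: [0.6384, -0.0312, 0.0563]
orientation: [3.141, 0.003, -0.129]
wrist_force: [0.2, 1.1, -0.5]
opening: 0.0257
grip_force: 30.0
```

```bash
python3 - <<'E'
from h import *
go(.521,-.194,.1,7.1)
E
```

```text
t 45.87 p [ 0.6384 -0.0312  0.0563] yaw -7.4 units [-3.82  7.06 -1.75] turn -14.5 open 0.0257 g 30.0 F [ 0.2  1.1 -0.5]
```

{"name": "move_arm", "arguments": {
  "series": [
    [0,0,0,-0.9,0],
    [0,0,0,-0.85,0],
    [0,-0.5,0.9,0,0],
    [0,-0.5,0.9,0,0],
    [0,-0.5,0.9,0,0],
    [0,-0.5,0.9,0,0],
    [0,-0.5,0.9,0,0],
    [0,-0.5,0.9,0,0],
    [0,-0.5,0.9,0,0],
    [0,-0.32,0.76,0,0],
    [0,0,0,0,-7.15],
    [0,0,0,0,-7.15]
  ]
}}

```text
time_s: 46.87
position: [0.5211, -0.1959, 0.1011]
orientation: [3.141, -0.001, 0.123]
wrist_force: [0.2, -0.1, -0.7]
opening: 0.0256
grip_force: 30.0
```

```bash
python3 - <<'E'
from h import *
go(.521,-.194,.03,7.1)
E
```

```text
t 46.87 p [ 0.5211 -0.1959  0.1011] yaw 7.1 units [ 0.   -0.08  2.84] turn -0.0 open 0.0256 g 30.0 F [ 0.2 -0.1 -0.7]
```

{"name": "move_arm", "arguments": {
  "series": [
    [0,0,-0.07,0.6,0],
    [0,0,0,0.7,0],
    [0,0,0,0.7,0],
    [0,0,0,0,0],
    [0,0,0,0,0]
  ]
}}

```text
time_s: 47.28
position: [0.5212, -0.192, 0.0492]
orientation: [-3.141, 0.002, 0.119]
wrist_force: [0.6, 0.0, -0.1]
opening: 0.0256
grip_force: 30.0
```

```bash
python3 - <<'E'
from h import *
go(.521,-.194,.0285,7.1)
E
```

```text
t 47.28 p [ 0.5212 -0.192   0.0492] yaw 6.8 units [-0.02  0.08  0.83] turn -0.3 open 0.0256 g 30.0 F [ 0.6  0.  -0.1]
```

{"name": "move_arm", "arguments": {
  "series": [
    [0,0,0.05,0.25,-0.2],
    [0,0,0,0.25,0],
    [0,0,0,0.2,0],
    [0,0,0,0.11,0],
    [0,0,0,0,0],
    [36,0,0,0,0],
    [45,0,0,0,0],
    [45,0,0,0,0],
    [45,0,0,0,0],
    [45,0,0,-0.7,0],
    [45,0,0,-0.8,0],
    [60,0,0,-0.8,0]
  ]
}}

```text
time_s: 48.28
position: [0.5217, -0.1936, 0.0875]
orientation: [-3.142, 0.001, 0.124]
wrist_force: [-0.3, 0.1, 0.0]
opening: 0.0459
grip_force: 0.0
```

{"name": "move_arm", "arguments": {
  "series": [
    [60,0,0,-0.9,0],
    [60,0,0,-0.9,0],
    [60,-0.3,-1,0,0],
    [60,-0.3,-1,0,0],
    [60,-0.3,-1,0,0],
    [60,-0.3,-1,0,0],
    [60,-0.3,-1,0,0],
    [60,-0.3,-1,0,0],
    [60,-0.3,-1,0,0],
    [60,-0.3,-1,0,0],
    [60,-0.3,-1,0,0],
    [60,0,0,0,0]
  ]
}}

```text
time_s: 49.28
position: [0.4249, 0.0259, 0.1314]
orientation: [-3.139, 0.003, 0.131]
wrist_force: [-0.1, -1.1, -0.5]
opening: 0.0548
grip_force: 0.0
```

```bash
python3 - <<'E'
from h import *
tubes('side'); bays()
cv2.imwrite('pics/z.png',np.hstack([cv2.resize(cam('side')['img'],(400,300)),cv2.resize(cam('top')['img'],(400,300))])[:,:,::-1])
E
```

```text
tube [315.  379.2] [ 0.545  -0.3554] len [0.016 0.037] dir 8.4 z 0.0325
tube [297.  356.8] [ 0.5362 -0.302 ] len [0.016 0.038] dir 6.9 z 0.0325
tube [281.6 334. ] [ 0.5315 -0.246 ] len [0.015 0.037] dir 8.2 z 0.0327
tube [265.8 313.7] [ 0.5234 -0.1909] len [0.015 0.037] dir 7.4 z 0.0323
tube [340.6 267.9] [ 0.7163 -0.1571] len [0.046 0.05 ] dir 64.0 z 0.0202
bay 0 245 z [0.028  0.0337 0.0384] x [-0.023  0.025] y [-0.013  0.013]
bay 1 245 z [0.0287 0.0336 0.0391] x [-0.022  0.026] y [-0.014  0.012]
bay 2 246 z [0.0277 0.0335 0.0384] x [-0.024  0.024] y [-0.014  0.012]
bay 3 244 z [0.028  0.0338 0.0379] x [-0.023  0.026] y [-0.014  0.013]
```

View pics/z.png

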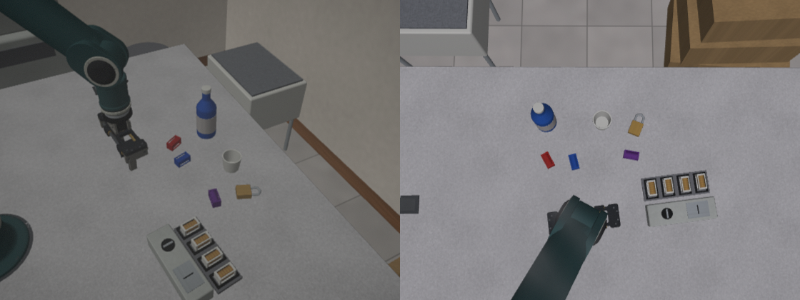

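```bash
python3 - <<'E'
from h import *
C=cloud(cam('top')); k=(abs(C[...,0]-.47)<.04)&(C[...,1]>.53)&(C[...,2]>.03); print(k.sum(),np.round(C[k].max(0),3))
if C[k][:,2].max()>.07: print(r.hand_in())
E
```

```text
278 [0.491 0.582 0.105]
the job is handed in; nothing more can be done
None
```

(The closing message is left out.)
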